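Fit new brake pads to the bench brake and test the pedal

ROBOT

A 6-joint arm with a two-finger parallel gripper is mounted at the origin on the work surface. World frame = base frame: x ahead of the robot, y to its left, z up, the work surface at z = 0. Lengths are in m, angles in rad, forces in N, time in s.
With the tool pointing down it reaches from about 0.35 to 0.85 m from the base axis. Payload 8.1 kg.
Tool frame: the origin (TCP) lies between the finger pads, 19 mm behind the fingertips; this is the grasp point; z points along the fingers, y is the line along which they close (so a half turn about z gives the same grasp; the last joint's range is limited). The gripper opens to 93 mm and grips with 3 to 60 N. Pads are 15 mm wide; open, the fingers measure 128 mm over their backs; the gripper's body (75 mm by 188 mm) begins 65 mm behind the grasp point.
Start: joints at [1.167, 0.13, 1.488, -0, 1.523, -0.085], TCP at [0.188, 0.57, 0.237] pointing down, gripper open.
Joint ranges: [-2.96, 2.96], [-0.89, 2.26], [0.02, 2.5], [-1.34, 4.48], [0, 2.73], [-2.66, 2.66]. Speed limits (rad/s): [2.39, 2.39, 2.79, 3.14, 3.14, 3.14].

INTERFACE

Orientations are given as a 3x3 rotation matrix whose columns are the frame's x, y, z axes.
In Python, from bench import * gives the robot as it stands. The module is installed in compiled form; this text tells all that it offers.
- The arm moves only by the tool carry_out, never from a script. Its argument "deltas" is a list of rows, each a list of 2 entries, a list of its own where there are three numbers: the shift along the world's x, y, z in m, then the turn about the world's z in degrees. In form: [[[x, y, z], yaw], ...]. A call has 1 to 5 rows; each row shifts and turns the commanded pose from where the row before left it; what a row does not reach is not made up. A row lasts 1/12 s, in which the tool goes at most 41.7 mm and 7.16 degrees, less where a joint would pass 70% of its speed; a pose out of reach is approached as far as the arm can. A call is refused whole if a number of a shift passes 0.0417 or a number of a turn 7.16, either way. A call with a gripper value outside its range is refused whole. "jaw" is the opening, from 0 (shut) to 1 (fully open), set as the call begins (left out, the last holds). The fingers move at their own pace and stop on an object; "newtons" is the grip in N (left out, the last holds). Time passes only in rows, so rows that do not move let the fingers close. It gives the time, the measured TCP pose, the force, the opening and the grip force at its end, in the units of the state.
- read_state(): the state, without advancing time (a new reading comes with each control period).
- capture(name): name is "scene" or "top" or "wrist"; returns a dict with "pixels" (480x640x3 uint8, red, green, blue), "depth" (480x640 float32, m along the optical axis (not along the pixel's ray), 0 where there is no reading), "camera_matrix" (3x3 intrinsics, pixels), "distortion" ([k1, k2, p1, p2, k3] as OpenCV has them; the pictures are not rectified), "view" (4x4, takes a point from world to camera coordinates). Camera axes: x right, y up, looking along -z (the intrinsics and any distortion apply to the point x, -y, -z); pixel columns grow to the right and rows downward; lengths in m; the calibration is good to about 2 mm. A picture is of the moment at which its call begins.
- sign_off(): hands the job in; it is judged then, once.
The state is a dict: "time": time; "qpos": joint angles; "qd": joint speeds; "joint_efforts": joint torques, N m; "position": TCP position; "tcp_rot": TCP orientation; "force": force on the tool from outside, world axes, zero at the start; "ft_torque": the same for the moment, N m; "width": opening from 0.0 (shut) to 1.0 (fully open); "grasp_force": force on a finger pad.
Only numpy, scipy, OpenCV 4.12 (cv2) and the standard library are available. Lean on these libraries where they do the work, as an engineer would, in place of code of your own. Each camera call takes 0.05 s, during which the arm holds its last target. There are 200 camera calls.

TASK

Take every yellow transport spacer out of the blue brake block and lay it in the grey parts tray, and press every brake pad lying on the counter flush into a pocket of the block, pushing the stiff pistons back. Then turn the red valve knob clockwise until it clicks over to the green mark, and after that press the brake pedal right down to its stop, hold it there for a second and let it come up. Leave the spanner, bottle and other things on the counter where they are.

Things in the scene. Friction and masses are not known exactly. Their poses are not given: they have to be found in the camera images.
- block: Brake block, fixed, blue, 90 (x) x 310 (y) x 45 mm high, origin at the centre of its underside. In its top: three pad pockets 59 (x) x 39 (y) mm, and a valve knob at the +y end. In each pocket is a stiff pair of steel pistons, tops at first 7 mm below the rim; pushed with about 6 N they slide down 8 mm to a stop, 15 mm below the rim, and stay where left.
- pocket0 (a point): Centre of pocket 0 at the level of the block's top face (rim), 45 mm above the counter; axes parallel to the block's. Pockets are 70 mm apart along the block's y.
- pocket1 (a point): Centre of pocket 1 at the level of the block's top face (rim), 45 mm above the counter; axes parallel to the block's. Pockets are 70 mm apart along the block's y.
- pocket2 (a point): Centre of pocket 2 at the level of the block's top face (rim), 45 mm above the counter; axes parallel to the block's. Pockets are 70 mm apart along the block's y.
- pad0_mid (a point): Centre (mid-height) of this brake pad: a 56 (x) x 36 (y) x 15 mm thick box, steel below, two copper-coloured linings above, 0.12 kg, lying on the counter; may be absent. Pads are alike; any may go in any pocket, its x along the pocket's. Laid on the raised pistons it stands 8 mm proud; pressed home its top is level with the rim and this point 7.5 mm below it.
- pad1_mid (a point): Centre (mid-height) of this brake pad: a 56 (x) x 36 (y) x 15 mm thick box, steel below, two copper-coloured linings above, 0.12 kg, lying on the counter; may be absent. Pads are alike; any may go in any pocket, its x along the pocket's. Laid on the raised pistons it stands 8 mm proud; pressed home its top is level with the rim and this point 7.5 mm below it.
- pad2_mid (a point): Centre (mid-height) of this brake pad: a 56 (x) x 36 (y) x 15 mm thick box, steel below, two copper-coloured linings above, 0.12 kg, lying on the counter; may be absent. Pads are alike; any may go in any pocket, its x along the pocket's. Laid on the raised pistons it stands 8 mm proud; pressed home its top is level with the rim and this point 7.5 mm below it.
- spacer0_rib (a point): Yellow plastic transport spacer standing loosely in a pocket (30 g, may be absent): foot 50 x 30 x 8 mm, on it an upright rib 40 (x) x 14 (y) mm, 24 mm tall, to grip across its 14 mm. This point lies in the rib, 24 mm above the underside and 8 mm below the rib's top. In a pocket the underside is 7 mm below the rim.
- spacer1_rib (a point): Yellow plastic transport spacer standing loosely in a pocket (30 g, may be absent): foot 50 x 30 x 8 mm, on it an upright rib 40 (x) x 14 (y) mm, 24 mm tall, to grip across its 14 mm. This point lies in the rib, 24 mm above the underside and 8 mm below the rib's top. In a pocket the underside is 7 mm below the rim.
- spacer2_rib (a point): Yellow plastic transport spacer standing loosely in a pocket (30 g, may be absent): foot 50 x 30 x 8 mm, on it an upright rib 40 (x) x 14 (y) mm, 24 mm tall, to grip across its 14 mm. This point lies in the rib, 24 mm above the underside and 8 mm below the rib's top. In a pocket the underside is 7 mm below the rim.
- tray: Grey open parts tray, fixed, 160 (x) x 130 (y) x 30 mm high, walls and floor 4 mm; origin at the centre of its underside. It and the pedal stand may be on either side of the block.
- knob (a joint): Angle of the valve knob on the block, clockwise seen from above: 0 = closed (white pointer at the red mark). Turning it works against a detent, at most about 0.27 N m; short of 0.65 rad it springs back to 0, beyond it snaps over to 1.3 rad (pointer at the green mark), where it stays; stop at 1.33.
- knob_grip (a point): Where to hold the knob (TCP point), on its upright axis, 37 mm above the block's top face. The knob's red grip bar is 50 mm long, 14 mm thick, its top 40 mm and its foot 14 mm above the block's top face, standing on a black disc 44 mm across; it lies along this point's x axis.
- stand: Pedal stand, fixed: steel plate 230 (x) x 90 (y) x 10 mm, origin at the centre of its underside; two cheeks at x = +85 mm, 110 mm high, carry the pedal's hinge (level, along y, at x = +85 mm, z = 90 mm).
- pedal (a joint): Angle of the sprung brake pedal: 0 = up (rest), 0.30 rad = down on its stop. It springs back when let go. At the pad it takes about 8 N to start and 15 N at the stop.
- pedal_pad (a point): Middle of the top of the pedal's black rubber pad (50 x 46 mm), 145 mm from the hinge towards the stand's -x, 116 mm above the counter at rest; it sinks 42 mm to the stop.
- wrench: Bystander: combination spanner 160 mm long; leave it where it is.
- pinbox: Bystander: cardboard pin box 60 x 45 x 30 mm; leave it where it is.
- grease: Bystander: amber grease jar, 52 mm across, 55 mm tall; leave it where it is.
- sprocket: Bystander: dark steel ring 110 mm across, 8 mm thick; leave it where it is.
- oil: Bystander: black oil bottle 68 mm across, 170 mm tall; leave it where it is.
- forkcap: Bystander: steel fork cap, 40 mm across, 30 mm tall; leave it where it is.
- driver: Bystander: screwdriver; leave it where it is.
Mind the look-alikes: they are no part of the job. Of the things that look like the tray, the larger one is meant.

How it is judged:
By the outcome, as a careful person would: the job done as asked, in the order asked, and still so for the second after the job is handed in, with the robot touching nothing.
Of pad0, pad1, pad2 only 2 to 3 are there at a start; the rules pass over those that are not, and their reading is None.
Of spacer0, spacer1, spacer2 only 2 to 3 are there at a start; the rules pass over those that are not, and their reading is None.
At some moment in a run one of pad0, pad1, pad2 may be knocked a few centimetres aside while the robot is not near it.
Once in a run the grip may slacken for a moment while it holds something.
It also fails if it takes over 210 s, if anything falls off the work surface, if the arm or the gripper's body presses on something with over 40 N, if the wrist force passes 120 N, or if a joint passes its speed limit or range.

## Working session

There is one attempt and no reset: what is moved stays moved. The work goes in short steps, Python scripts to look and compute and a tool call to move; the robot and the scene stay as the last step left them, time stands still between calls to the robot, and variables do not carry over. Pictures are saved under pics/ and viewed, at most 17 in all, crops included, and the job is handed in when it is done.

Besides the shell and the picture viewer there is one more tool, called after "Request:" as name(argument=value, ...) on one line, values as JSON. carry_out: Moves the arm, as the interface text tells. Its arguments: {"type":"object","properties":{"deltas":{"type":"array","items":{"type":"array"}},"jaw":{"type":"number"},"newtons":{"type":"number"}},"required":["deltas"]}

```bash
mkdir -p pics; cat > h.py <<'E'
from bench import *
import numpy as np, cv2
def snap(name, fn=None):
    c=capture(name)
    if fn: cv2.imwrite('pics/'+fn, c["pixels"][:,:,::-1])
    return c
def ray(c,uv):
    uv=np.asarray(uv,float).reshape(-1,1,2)
    n=cv2.undistortPoints(uv,c["camera_matrix"],np.array(c["distortion"],float))[:,0]
    d=np.c_[n[:,0],-n[:,1],-np.ones(len(n))]
    V=np.array(c["view"]);R=V[:3,:3];t=V[:3,3]
    return -R.T@t, d@R
def onplane(c,uv,z):
    o,d=ray(c,uv); return o+d*((z-o[2])/d[:,2])[:,None]
def bydepth(c,uv):
    o,d=ray(c,uv); uv=np.asarray(uv).reshape(-1,2).astype(int)
    return o+d*c["depth"][uv[:,1],uv[:,0]][:,None]
def cloud(c):
    v,u=np.mgrid[:480,:640]; uv=np.c_[u.ravel(),v.ravel()]
    return bydepth(c,uv).reshape(480,640,3)
E
python3 - <<'E'
from h import *
for n in("scene","top","wrist"):
    c=snap(n,n+"0.png"); print(n,ray(c,[[320,240]])[0],ray(c,[[320,240]])[1])
s=read_state();print(s["position"],s["tcp_rot"],s["time"],s["force"])
E
```

```text
scene [ 0.84401916 -0.52607748  1.08755235] [[-0.26924553  0.45027684 -0.85181148]]
top [ 0.33782715 -0.00680673  1.32425095] [[ 0.19396906 -0.00904301 -0.9810209 ]]
wrist [0.12002549 0.59160335 0.382407  ] [[ 0.25365183 -0.07319603 -0.96463214]]
[0.18789143 0.56940175 0.23664381] [[-9.49603783e-01  3.13452368e-01 -5.17825088e-04]
 [ 3.13452783e-01  9.49602922e-01 -1.28205818e-03]
 [ 8.98640430e-05 -1.37976102e-03 -9.99999044e-01]] 0.15 [-0.24516362  0.56780737 -0.61651864]
```

View pics/top0.png

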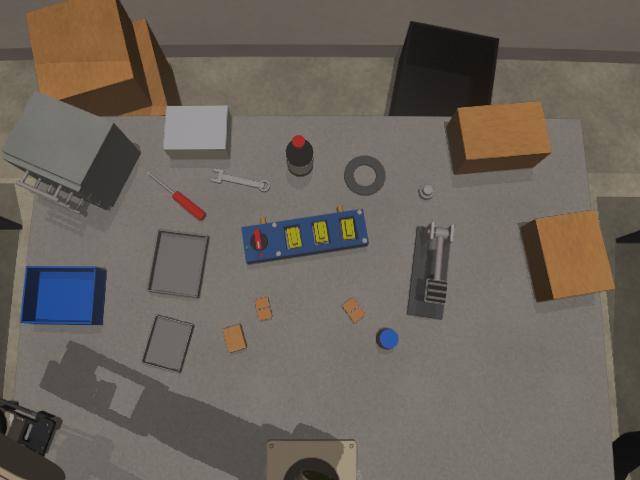

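View pics/scene0.png

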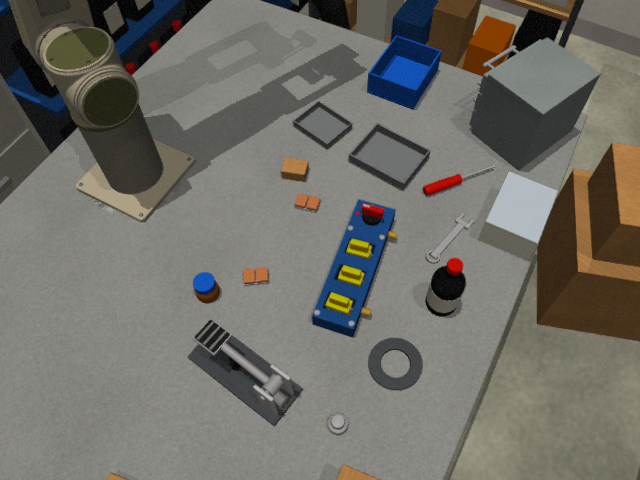

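Top view: larger tray at (180,264), the smaller look-alike at (168,343); pads with two copper linings at (263,309) and (354,310), plain box at (235,338) is the pin box; spacers at (293,238), (321,233), (348,229); knob (259,241); pedal pad (436,290). I'll measure these and make one enlarged crop.

```bash
cat > meas.py <<'E'
from h import *
def blobs(c,lo,hi,roi,amin=30):
    hsv=cv2.cvtColor(c["pixels"],cv2.COLOR_RGB2HSV); m=cv2.inRange(hsv,lo,hi)
    k=np.zeros_like(m); x0,y0,x1,y1=roi; k[y0:y1,x0:x1]=m[y0:y1,x0:x1]
    k=cv2.morphologyEx(k,cv2.MORPH_CLOSE,np.ones((3,3)))
    cs,_=cv2.findContours(k,cv2.RETR_EXTERNAL,cv2.CHAIN_APPROX_NONE)
    return [q[:,0] for q in cs if cv2.contourArea(q)>amin]
def rect(c,q,z):
    p=onplane(c,q,z)[:,:2]; (cx,cy),(w,h),a=cv2.minAreaRect((p*1000).astype(np.float32))
    if w<h: w,h,a=h,w,a+90
    return np.round([cx,cy,w,h,(a+90)%180-90],1)   # angle of the long side, deg from world x
E
python3 - <<'E'
from meas import *
c=snap("top")
P=lambda n,lo,hi,roi,z,am=30:[print(n,rect(c,q,z)," px",q.mean(0).round()) for q in blobs(c,lo,hi,roi,am)]
P("block",(105,90,30),(125,255,255),(225,195,385,275),.045,500)
P("spacer",(22,120,60),(35,255,255),(225,195,385,275),.07)
P("pad",(5,90,60),(18,255,255),(210,285,380,360),.015)
P("knob",(0,150,60),(5,255,255),(235,215,275,265),.085,10)
P("knob",(172,150,60),(180,255,255),(235,215,275,265),.085,10)
X=cloud(c)
for n,u in dict(pad_a=(263,309),pad_b=(354,310),ped=(436,283),sp=(293,241),block=(307,238),traylarge=(180,264),traysmall=(168,343),knob=(258,238),counter=(300,330)).items(): print(n,X[u[1],u[0]].round(4))
# rims by depth
for n,roi in dict(trayL=(140,222,218,308),trayS=(135,308,203,378)).items():
    x0,y0,x1,y1=roi; m=np.zeros((480,640),np.uint8); m[y0:y1,x0:x1]=(c["pixels"][y0:y1,x0:x1].max(2)<62)
    q=cv2.findNonZero(m)[:,0]; print(n,rect(c,q,.03))
x0,y0,x1,y1=400,215,465,325
z=X[y0:y1,x0:x1,2]; p=X[y0:y1,x0:x1][(z>.1)]; print("pedal high",len(p),p.mean(0))
img=c["pixels"][205:360,130:470,::-1]; cv2.imwrite("pics/crop1.png",cv2.resize(img,None,fx=2.35,fy=2.35,interpolation=cv2.INTER_CUBIC))
E
```

```text
block [603.6  20.  308.8  90.4 -81. ]  px [305. 235.]
spacer [593.3  46.1  50.6  29.3  11.6]  px [294. 237.]
spacer [607.6 -19.5  49.2  29.5   9.4]  px [320. 231.]
spacer [615.  -86.4  50.   29.3   6.5]  px [348. 228.]
pad [349.4 193.   60.7  46.5  16.9]  px [234. 338.]
pad [ 420.4 -101.3   54.4   34.3   35.9]  px [353. 309.]
pad [422.5 123.6  53.7  33.7  12.4]  px [263. 308.]
knob [585.2 133.3  46.3  13.    9.3]  px [257. 239.]
pad_a [0.4219 0.1243 0.0022]
pad_b [ 0.4198 -0.1046  0.0039]
ped [ 0.4751 -0.2883  0.1168]
sp [0.5834 0.0477 0.0688]
block [0.597 0.014 0.039]
traylarge [ 5.358e-01  3.409e-01 -3.000e-04]
traysmall [0.3358 0.3599 0.0046]
knob [0.5872 0.1318 0.0858]
counter [0.37   0.0308 0.0016]
trayL [533.  336.9 153.9 129.8  -7.1]
trayS [333.9 353.  114.1  99.7 -14.2]
pedal high 879 [ 0.50089159 -0.28918467  0.13378402]
```

View pics/crop1.png

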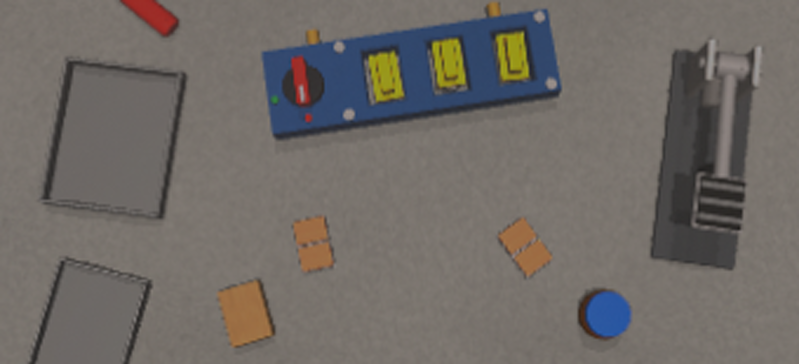

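The crop confirms: larger tray at crop (115,138) vs smaller (95,310); pads with two linings at crop (313,243) and (525,247), plain pin box at (246,313); pointer at the red mark, green mark further clockwise (toward +y). Block ≈ (604,20) mm, yaw 9°; 3 spacers, 2 pads. Moving over the first spacer.

Request:
carry_out(deltas=[[[0.0228, -0.029, -0.002], 1.5], [[0.0228, -0.029, -0.002], 1.5], [[0.0228, -0.029, -0.002], 1.5], [[0.0228, -0.029, -0.002], 1.5], [[0.0228, -0.029, -0.002], 1.5]], jaw=0.5, newtons=20)

```text
time: 0.62
position: [0.3026, 0.4233, 0.2271]
tcp_rot: [[-0.983, 0.185, -0.0], [0.185, 0.983, -0.0], [0.0, -0.0, -1.0]]
force: [1.0, 0.7, -0.3]
width: 0.688
grasp_force: 0.0
```

Request:
carry_out(deltas=[[[0.0228, -0.029, -0.002], 1.5], [[0.0228, -0.029, -0.002], 1.5], [[0.0228, -0.029, -0.002], 1.5], [[0.0228, -0.029, -0.002], 1.5], [[0.0228, -0.029, -0.002], 1.5]])

```text
time: 1.03
position: [0.4168, 0.2781, 0.2174]
tcp_rot: [[-0.998, 0.056, 0.0], [0.056, 0.998, 0.0], [-0.0, 0.0, -1.0]]
force: [1.0, 0.3, 0.5]
width: 0.504
grasp_force: 0.0
```

Request:
carry_out(deltas=[[[0.0228, -0.029, -0.002], 1.5], [[0.0228, -0.029, -0.002], 1.5], [[0.0228, -0.029, -0.002], 1.5], [[0.0228, -0.029, -0.002], 1.5], [[0.0228, -0.029, -0.002], 1.5]])

```text
time: 1.45
position: [0.5308, 0.133, 0.2073]
tcp_rot: [[-0.997, -0.075, 0.0], [-0.075, 0.997, 0.0], [-0.0, 0.0, -1.0]]
force: [-0.2, 0.4, 0.0]
width: 0.498
grasp_force: 0.0
```

Request:
carry_out(deltas=[[[0.0228, -0.029, -0.002], 1.5], [[0.0228, -0.029, -0.002], 1.5], [[0.0228, -0.029, -0.002], 1.5], [[0, 0, 0], 0], [[0, 0, 0], 0]])

```text
time: 1.87
position: [0.5988, 0.0459, 0.2005]
tcp_rot: [[-0.989, -0.149, -0.002], [-0.149, 0.989, -0.0], [0.002, 0.0, -1.0]]
force: [-0.8, 0.5, 1.0]
width: 0.5
grasp_force: 0.0
```

```bash
python3 - <<'E'
from meas import *
c=snap("wrist","w1.png"); s=read_state(); print(s["position"],np.degrees(np.arctan2(s["tcp_rot"][1][1],s["tcp_rot"][0][1])),s["time"],s["width"])
for q in blobs(c,(22,120,40),(35,255,255),(0,0,640,480),300): print(rect(c,q,.046),q.mean(0))
E
```

```text
[0.59824672 0.04729504 0.20075406] 98.62904492121123 1.9167 0.49958078381197013
[613.1 -20.8  52.6  30.7   9.4] [220.72641509 229.54716981]
[620.5 -89.7  53.   35.7   6.9] [124.69642857 226.20535714]
[598.4  45.3  52.8  29.7  11.6] [317.78057554 219.31654676]
```

View pics/w1.png

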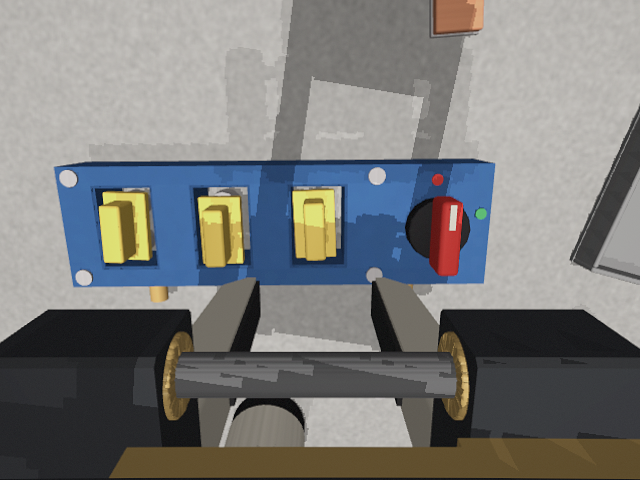

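Wrist view agrees (spacers at (317,219), (220,230), (125,226); top and wrist within 2 mm). Gripping the first.

Request:
carry_out(deltas=[[[0, -0.0015, -0.033], 1], [[0, 0, -0.033], 0], [[0, 0, -0.033], 0], [[0, 0, -0.027], 0], [[0, 0, -0.008], 0]])

```text
time: 2.33
position: [0.5948, 0.0479, 0.0639]
tcp_rot: [[-0.985, -0.171, -0.007], [-0.171, 0.985, 0.0], [0.006, 0.002, -1.0]]
force: [-27.5, -0.3, 53.7]
width: 0.498
grasp_force: 27.1
```

Request:
carry_out(deltas=[[[0, 0, 0], 0], [[0, 0, 0], 0], [[0, 0, 0], 0], [[0, 0, 0], 0], [[0, 0, 0], 0]], jaw=0, newtons=20)

```text
time: 2.75
position: [0.5989, 0.0466, 0.0684]
tcp_rot: [[-0.986, -0.169, 0.001], [-0.169, 0.986, 0.0], [-0.001, -0.0, -1.0]]
force: [0.8, -0.5, 0.3]
width: 0.193
grasp_force: 0.0
```

Request:
carry_out(deltas=[[[0, 0, 0], 0], [[0, 0, 0], 0], [[0, 0, 0.01], 0], [[0, 0, 0.02], 0], [[0, 0, 0.03], 0]])

```text
time: 3.17
position: [0.596, 0.0462, 0.1253]
tcp_rot: [[-0.986, -0.169, -0.006], [-0.169, 0.986, -0.0], [0.006, 0.001, -1.0]]
force: [-0.3, 0.7, -0.4]
width: 0.151
grasp_force: 20.0
```

Request:
carry_out(deltas=[[[-0.01, 0.0322, 0.006], -1.7], [[-0.01, 0.0322, 0.004], -1.7], [[-0.01, 0.0322, 0.004], -1.7], [[-0.01, 0.0322, 0], -1.7], [[-0.01, 0.0322, 0], -1.7]])

```text
time: 3.58
position: [0.5482, 0.2085, 0.1427]
tcp_rot: [[-1.0, -0.019, 0.001], [-0.019, 1.0, 0.0], [-0.001, 0.0, -1.0]]
force: [0.8, 0.1, -0.3]
width: 0.146
grasp_force: 20.0
```

Request:
carry_out(deltas=[[[-0.01, 0.0322, 0], -1.7], [[-0.01, 0.0322, 0], -1.7], [[-0.01, 0.0322, 0], -1.7], [[-0.01, 0.0322, 0], -1.7], [[-0.01, 0.0322, 0], -1.7]])

```text
time: 4.0
position: [0.4978, 0.3697, 0.1422]
tcp_rot: [[-0.992, 0.128, 0.0], [0.128, 0.992, 0.0], [-0.0, 0.0, -1.0]]
force: [-0.2, 0.0, 0.1]
width: 0.149
grasp_force: 20.0
```

Request:
carry_out(deltas=[[[0, 0, 0], 0], [[0, 0, 0], 0], [[0, 0, -0.02], 0], [[0, 0, -0.02], 0], [[0, 0, -0.02], 0]])

```text
time: 4.42
position: [0.4995, 0.3672, 0.0816]
tcp_rot: [[-0.992, 0.127, 0.001], [0.127, 0.992, 0.0], [-0.001, 0.0, -1.0]]
force: [0.2, 0.1, -0.1]
width: 0.149
grasp_force: 20.0
```

Request:
carry_out(deltas=[[[0, 0, -0.018], 0], [[0, 0, -0.014], 0], [[0, 0, -0.008], 0], [[0, 0, -0.004], 0], [[0, 0, -0.001], 0]])

```text
time: 4.83
position: [0.4985, 0.3677, 0.0361]
tcp_rot: [[-0.992, 0.127, -0.001], [0.127, 0.992, -0.0], [0.0, -0.001, -1.0]]
force: [-0.3, -0.3, -0.5]
width: 0.151
grasp_force: 20.0
```

Request:
carry_out(deltas=[[[0, 0, 0], 0], [[0, 0, 0], 0], [[0, 0, 0], 0], [[0, 0, 0], 0], [[0, 0, 0], 0]], jaw=0.26)

```text
time: 5.25
position: [0.4988, 0.3686, 0.0372]
tcp_rot: [[-0.992, 0.126, 0.001], [0.126, 0.992, 0.001], [-0.001, 0.001, -1.0]]
force: [-0.1, -0.8, -0.1]
width: 0.261
grasp_force: 0.0
```

Request:
carry_out(deltas=[[[0, 0, 0.01], 0], [[0, 0, 0.03], 0], [[0, 0, 0.03], 0], [[0, 0, 0.03], 0], [[0, 0, 0.02], 0]])

```text
time: 5.67
position: [0.4994, 0.369, 0.1609]
tcp_rot: [[-0.992, 0.126, 0.003], [0.126, 0.992, 0.002], [-0.003, 0.003, -1.0]]
force: [-0.1, 1.0, -0.1]
width: 0.259
grasp_force: 0.0
```

```bash
python3 - <<'E'
from meas import *
s=read_state(); print(s["position"],np.degrees(np.arctan2(s["tcp_rot"][1][1],s["tcp_rot"][0][1])),s["time"],s["width"])
c=snap("wrist","w2.png"); d=snap("top")
for q in blobs(c,(22,120,40),(35,255,255),(0,0,640,480),300): print(rect(c,q,.012),q.mean(0))
for q in blobs(d,(22,120,60),(35,255,255),(225,195,385,275)): print("blk",rect(d,q,.046))
for q in blobs(d,(5,90,60),(18,255,255),(210,285,380,360)): print("pad",rect(d,q,.015))
E
```

```text
[0.49944083 0.36898107 0.1609449 ] 82.7417899285165 5.6667 0.25907629871266735
[498.2 368.2  52.1  29.   -8. ] [313.15348837 223.33488372]
blk [612.8 -19.8  50.1  30.1   9.4]
blk [620.3 -88.   50.9  29.9   6.5]
pad [349.3 193.2  60.7  47.3  16.9]
pad [ 420.4 -101.3   54.4   34.3   35.9]
pad [422.6 123.6  53.9  33.7  12.4]
```

View pics/w2.png

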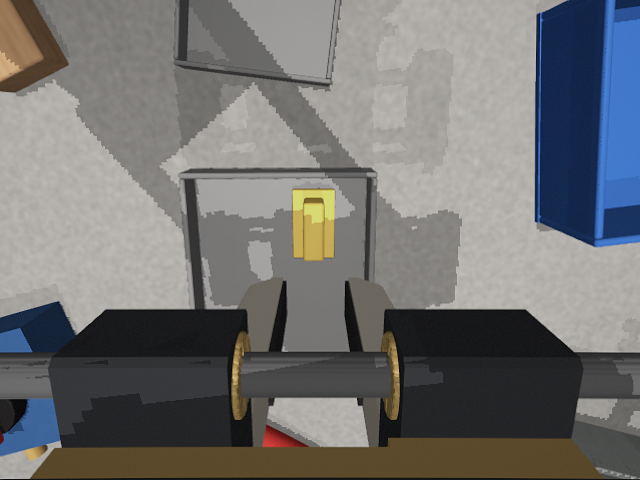

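Spacer 1 stands in the tray at pixel (313,223). Next spacer at (613,-20).

Request:
carry_out(deltas=[[[0.0095, -0.0324, 0], 1.4], [[0.0095, -0.0324, 0], 1.4], [[0.0095, -0.0324, 0], 1.4], [[0.0095, -0.0324, 0], 1.4], [[0.0095, -0.0324, 0], 1.4]], jaw=0.5)

```text
time: 6.18
position: [0.5456, 0.2048, 0.1559]
tcp_rot: [[-1.0, 0.003, -0.001], [0.003, 1.0, -0.0], [0.001, -0.0, -1.0]]
force: [0.1, 0.5, -0.3]
width: 0.495
grasp_force: 0.0
```

Request:
carry_out(deltas=[[[0.0095, -0.0324, 0], 1.4], [[0.0095, -0.0324, 0], 1.4], [[0.0095, -0.0324, 0], 1.4], [[0.0095, -0.0324, 0], 1.4], [[0.0095, -0.0324, 0], 1.4]])

```text
time: 6.6
position: [0.5932, 0.0427, 0.156]
tcp_rot: [[-0.993, -0.119, -0.001], [-0.119, 0.993, 0.0], [0.001, 0.0, -1.0]]
force: [-0.5, -0.2, -0.3]
width: 0.502
grasp_force: 0.0
```

Request:
carry_out(deltas=[[[0.0095, -0.0324, 0], 1.4], [[0.0095, -0.0324, 0], 1.4], [[0, 0, 0], 0], [[0, 0, -0.015], 0], [[0, 0, -0.02], 0]])

```text
time: 7.02
position: [0.6138, -0.0214, 0.1229]
tcp_rot: [[-0.986, -0.164, 0.004], [-0.164, 0.986, -0.0], [-0.003, -0.001, -1.0]]
force: [-0.2, -0.1, -0.2]
width: 0.502
grasp_force: 0.0
```

Request:
carry_out(deltas=[[[0, 0, -0.02], 0], [[0, 0, -0.016], 0], [[0, 0, -0.008], 0], [[0, 0, -0.004], 0], [[0, 0, 0], 0]])

```text
time: 7.43
position: [0.6116, -0.0202, 0.0724]
tcp_rot: [[-0.986, -0.166, -0.002], [-0.166, 0.986, 0.0], [0.002, 0.001, -1.0]]
force: [0.1, -0.7, -0.4]
width: 0.501
grasp_force: 0.0
```

Request:
carry_out(deltas=[[[0, 0, -0.003], 0], [[0, 0, -0.002], 0], [[0, 0, 0], 0], [[0, 0, 0], 0], [[0, 0, 0], 0]], jaw=0)

```text
time: 7.85
position: [0.6128, -0.0206, 0.069]
tcp_rot: [[-0.986, -0.166, 0.001], [-0.166, 0.986, -0.0], [-0.001, -0.0, -1.0]]
force: [0.4, -0.5, -0.3]
width: 0.196
grasp_force: 0.0
```

Request:
carry_out(deltas=[[[0, 0, 0], 0], [[0, 0, 0], 0], [[0, 0, 0], 0], [[0, 0, 0.01], 0], [[0, 0, 0.02], 0]])

```text
time: 8.27
position: [0.6101, -0.0202, 0.0961]
tcp_rot: [[-0.986, -0.166, -0.006], [-0.166, 0.986, 0.001], [0.005, 0.002, -1.0]]
force: [0.2, -0.6, 0.5]
width: 0.149
grasp_force: 20.0
```

Request:
carry_out(deltas=[[[0, 0, 0.025], 0], [[0, 0, 0.02], 0], [[0, 0, 0.005], 0], [[0, 0, 0], 0], [[0, 0, 0], 0]])

```text
time: 8.68
position: [0.6122, -0.0205, 0.148]
tcp_rot: [[-0.986, -0.166, -0.0], [-0.166, 0.986, 0.0], [0.0, 0.0, -1.0]]
force: [-0.3, 0.0, -0.8]
width: 0.153
grasp_force: 20.0
```

Request:
carry_out(deltas=[[[-0.0111, 0.0306, 0], -1.5], [[-0.0111, 0.0306, 0], -1.5], [[-0.0111, 0.0306, 0], -1.5], [[-0.0111, 0.0306, 0], -1.5], [[-0.0111, 0.0306, 0], -1.5]])

```text
time: 9.1
position: [0.5548, 0.1334, 0.146]
tcp_rot: [[-0.999, -0.034, -0.004], [-0.034, 0.999, -0.0], [0.004, -0.0, -1.0]]
force: [-0.2, 0.6, -0.4]
width: 0.15
grasp_force: 20.0
```

Request:
carry_out(deltas=[[[-0.0111, 0.0306, 0], -1.5], [[-0.0111, 0.0306, 0], -1.5], [[-0.0111, 0.0306, 0], -1.5], [[-0.0111, 0.0306, 0], -1.5], [[-0.0111, 0.0306, 0], -1.5]])

```text
time: 9.52
position: [0.4994, 0.2863, 0.146]
tcp_rot: [[-0.995, 0.097, -0.003], [0.097, 0.995, -0.001], [0.003, -0.002, -1.0]]
force: [0.2, -0.4, -0.0]
width: 0.148
grasp_force: 20.0
```

Request:
carry_out(deltas=[[[-0.0111, 0.0306, 0], -1.5], [[0, 0, 0], 0], [[0, 0, -0.015], 0], [[0, 0, -0.02], 0], [[0, 0, -0.02], 0]])

```text
time: 9.93
position: [0.4896, 0.3158, 0.0913]
tcp_rot: [[-0.993, 0.12, -0.001], [0.12, 0.993, -0.001], [0.001, -0.001, -1.0]]
force: [0.3, -0.2, 0.6]
width: 0.151
grasp_force: 20.0
```

Request:
carry_out(deltas=[[[0, 0, -0.02], 0], [[0, 0, -0.018], 0], [[0, 0, -0.01], 0], [[0, 0, -0.005], 0], [[0, 0, -0.003], 0]])

```text
time: 10.35
position: [0.4894, 0.3153, 0.0358]
tcp_rot: [[-0.993, 0.121, -0.002], [0.121, 0.993, -0.001], [0.002, -0.002, -1.0]]
force: [1.2, 1.0, 0.1]
width: 0.15
grasp_force: 20.0
```

Request:
carry_out(deltas=[[[0, 0, 0], 0], [[0, 0, 0], 0], [[0, 0, 0], 0], [[0, 0, 0], 0], [[0, 0, 0.01], 0]], jaw=0.26)

```text
time: 10.77
position: [0.4894, 0.3156, 0.0465]
tcp_rot: [[-0.993, 0.121, -0.002], [0.121, 0.993, -0.001], [0.002, -0.001, -1.0]]
force: [-0.5, -0.1, -0.5]
width: 0.256
grasp_force: 0.0
```

Request:
carry_out(deltas=[[[0, 0, 0.025], 0], [[0, 0, 0.03], 0], [[0, 0, 0.03], 0], [[0, 0, 0.025], 0], [[0, 0, 0], 0]])

```text
time: 11.18
position: [0.4938, 0.318, 0.1658]
tcp_rot: [[-0.993, 0.121, 0.01], [0.121, 0.993, 0.005], [-0.009, 0.006, -1.0]]
force: [0.5, -0.1, 0.5]
width: 0.26
grasp_force: 0.0
```

Request:
carry_out(deltas=[[[0.0109, -0.0337, 0], 1.2], [[0.0109, -0.0337, 0], 1.2], [[0.0109, -0.0337, 0], 1.2], [[0.0109, -0.0337, 0], 1.2], [[0.0109, -0.0337, 0], 1.2]], jaw=0.5)

```text
time: 11.6
position: [0.5452, 0.1462, 0.1584]
tcp_rot: [[-1.0, 0.015, 0.001], [0.015, 1.0, 0.0], [-0.001, 0.0, -1.0]]
force: [0.3, 0.7, -0.4]
width: 0.495
grasp_force: 0.0
```

Request:
carry_out(deltas=[[[0.0109, -0.0337, 0], 1.2], [[0.0109, -0.0337, 0], 1.2], [[0.0109, -0.0337, 0], 1.2], [[0.0109, -0.0337, 0], 1.2], [[0.0109, -0.0337, 0], 1.2]])

```text
time: 12.02
position: [0.5998, -0.0227, 0.1584]
tcp_rot: [[-0.996, -0.089, 0.001], [-0.089, 0.996, -0.0], [-0.001, -0.0, -1.0]]
force: [0.3, 0.6, 0.5]
width: 0.496
grasp_force: 0.0
```

Request:
carry_out(deltas=[[[0.0109, -0.0337, 0], 1.2], [[0.0109, -0.0337, 0], 1.2], [[0, 0, 0], 0], [[0, 0, -0.015], 0], [[0, 0, -0.02], 0]])

```text
time: 12.43
position: [0.623, -0.0895, 0.1252]
tcp_rot: [[-0.992, -0.128, 0.005], [-0.128, 0.992, -0.001], [-0.005, -0.002, -1.0]]
force: [0.6, -0.3, -0.3]
width: 0.503
grasp_force: 0.0
```

Request:
carry_out(deltas=[[[0, 0, -0.02], 0], [[0, 0, -0.015], 0], [[0, 0, -0.008], 0], [[0, 0, 0], 0], [[0, 0, 0], 0]])

```text
time: 12.85
position: [0.6212, -0.0881, 0.0799]
tcp_rot: [[-0.992, -0.13, -0.0], [-0.13, 0.992, 0.0], [0.0, 0.0, -1.0]]
force: [-0.1, -0.2, 0.8]
width: 0.498
grasp_force: 0.0
```

Request:
carry_out(deltas=[[[0, 0, -0.006], 0], [[0, 0, -0.004], 0], [[0, 0, -0.002], 0], [[0, 0, 0], 0], [[0, 0, 0], 0]])

```text
time: 13.27
position: [0.6211, -0.0883, 0.0675]
tcp_rot: [[-0.992, -0.129, -0.0], [-0.129, 0.992, 0.0], [0.0, 0.0, -1.0]]
force: [0.2, 0.2, 0.5]
width: 0.499
grasp_force: 0.0
```

Request:
carry_out(deltas=[[[0, 0, 0], 0], [[0, 0, 0], 0], [[0, 0, 0], 0], [[0, 0, 0], 0], [[0, 0, 0], 0]], jaw=0)

```text
time: 13.68
position: [0.6212, -0.0883, 0.0675]
tcp_rot: [[-0.992, -0.129, 0.0], [-0.129, 0.992, -0.0], [-0.0, -0.0, -1.0]]
force: [1.0, -0.4, 0.3]
width: 0.193
grasp_force: 0.0
```

Request:
carry_out(deltas=[[[0, 0, 0], 0], [[0, 0, 0], 0], [[0, 0, 0.01], 0], [[0, 0, 0.02], 0], [[0, 0, 0.025], 0]])

```text
time: 14.1
position: [0.6195, -0.0879, 0.1214]
tcp_rot: [[-0.992, -0.129, -0.004], [-0.129, 0.992, 0.001], [0.004, 0.001, -1.0]]
force: [-0.4, -0.5, 1.1]
width: 0.151
grasp_force: 20.0
```

Request:
carry_out(deltas=[[[0, 0, 0.02], 0], [[0, 0, 0.005], 0], [[-0.004, 0.035, 0], -1.2], [[-0.004, 0.035, 0], -1.2], [[-0.004, 0.035, 0], -1.2]])

```text
time: 14.52
position: [0.6087, 0.0172, 0.1472]
tcp_rot: [[-0.998, -0.064, -0.0], [-0.064, 0.998, 0.0], [0.0, 0.0, -1.0]]
force: [0.1, -0.2, -0.7]
width: 0.149
grasp_force: 20.0
```

Request:
carry_out(deltas=[[[-0.004, 0.035, 0], -1.2], [[-0.004, 0.035, 0], -1.2], [[-0.004, 0.035, 0], -1.2], [[-0.004, 0.035, 0], -1.2], [[-0.004, 0.035, 0], -1.2]])

```text
time: 14.93
position: [0.5884, 0.1933, 0.1469]
tcp_rot: [[-0.999, 0.039, -0.001], [0.039, 0.999, -0.0], [0.001, -0.0, -1.0]]
force: [0.6, 0.8, 0.1]
width: 0.147
grasp_force: 20.0
```

Request:
carry_out(deltas=[[[-0.004, 0.035, 0], -1.2], [[-0.004, 0.035, 0], -1.2], [[-0.004, 0.035, 0], -1.2], [[-0.004, 0.035, 0], -1.2], [[0, 0, 0], 0]])

```text
time: 15.35
position: [0.571, 0.3377, 0.1468]
tcp_rot: [[-0.993, 0.118, -0.001], [0.118, 0.993, 0.002], [0.001, 0.002, -1.0]]
force: [1.4, -0.2, -0.3]
width: 0.149
grasp_force: 20.0
```

Request:
carry_out(deltas=[[[0, 0, -0.015], 0], [[0, 0, -0.02], 0], [[0, 0, -0.02], 0], [[0, 0, -0.02], 0], [[0, 0, -0.018], 0]])

```text
time: 15.77
position: [0.5725, 0.331, 0.0525]
tcp_rot: [[-0.993, 0.121, -0.001], [0.121, 0.993, -0.001], [0.001, -0.001, -1.0]]
force: [-0.9, 0.3, -0.0]
width: 0.147
grasp_force: 20.0
```

Request:
carry_out(deltas=[[[0, 0, -0.01], 0], [[0, 0, -0.005], 0], [[0, 0, -0.002], 0], [[0, 0, 0], 0], [[0, 0, 0], 0]])

```text
time: 16.18
position: [0.574, 0.332, 0.0387]
tcp_rot: [[-0.993, 0.121, 0.002], [0.121, 0.993, 0.001], [-0.002, 0.001, -1.0]]
force: [0.1, -0.3, 0.0]
width: 0.147
grasp_force: 20.0
```

Request:
carry_out(deltas=[[[0, 0, 0], 0], [[0, 0, 0], 0], [[0, 0, 0], 0], [[0, 0, 0], 0], [[0, 0, 0.01], 0]], jaw=0.26)

```text
time: 16.6
position: [0.5717, 0.331, 0.0456]
tcp_rot: [[-0.993, 0.121, -0.003], [0.121, 0.993, -0.001], [0.003, -0.002, -1.0]]
force: [0.0, 0.6, -0.1]
width: 0.258
grasp_force: 0.0
```

Request:
carry_out(deltas=[[[0, 0, 0.025], 0], [[0, 0, 0.03], 0], [[0, 0, 0.03], 0], [[0, 0, 0.03], 0], [[0, 0, 0.03], 0]])

```text
time: 17.02
position: [0.573, 0.3316, 0.1949]
tcp_rot: [[-0.993, 0.121, 0.001], [0.121, 0.993, 0.0], [-0.001, 0.0, -1.0]]
force: [0.3, 0.1, -0.9]
width: 0.257
grasp_force: 0.0
```

Request:
carry_out(deltas=[[[0.004, -0.035, 0], 1.5], [[0.004, -0.035, 0], 1.5], [[0.004, -0.035, 0], 1.5], [[0.004, -0.035, 0], 1.5], [[0.004, -0.035, 0], 1.5]])

```text
time: 17.43
position: [0.5931, 0.1553, 0.1936]
tcp_rot: [[-1.0, -0.011, 0.001], [-0.011, 1.0, 0.0], [-0.001, 0.0, -1.0]]
force: [0.8, -0.3, -0.3]
width: 0.261
grasp_force: 0.0
```

Request:
carry_out(deltas=[[[0.004, -0.035, 0], 1.5], [[0.004, -0.035, 0], 1.5], [[0.004, -0.035, 0], 1.5], [[0.004, -0.035, 0], 1.5], [[0.004, -0.035, 0], 1.5]])

```text
time: 17.85
position: [0.6132, -0.02, 0.1936]
tcp_rot: [[-0.99, -0.141, 0.001], [-0.141, 0.99, -0.0], [-0.001, -0.0, -1.0]]
force: [1.4, -0.4, 0.6]
width: 0.259
grasp_force: 0.0
```

Request:
carry_out(deltas=[[[0, 0, 0], 1], [[0, 0, 0], 0], [[0, 0, 0], 0], [[0, 0, 0], 0], [[0, 0, 0], 0]])

```text
time: 18.27
position: [0.6131, -0.0169, 0.1926]
tcp_rot: [[-0.987, -0.158, 0.0], [-0.158, 0.987, 0.0], [-0.0, 0.0, -1.0]]
force: [-1.1, 0.7, 0.2]
width: 0.26
grasp_force: 0.0
```

```bash
python3 - <<'E'
from meas import *
s=read_state(); print(s["position"],np.degrees(np.arctan2(s["tcp_rot"][1][1],s["tcp_rot"][0][1])),s["time"],s["width"])
c=snap("wrist","w3.png"); d=snap("top","t3.png")
for q in blobs(c,(105,90,30),(125,255,255),(0,0,640,300),5000): print("blk wrist",rect(c,q,.045))
for q in blobs(d,(105,90,30),(125,255,255),(225,195,385,275),500): print("blk top",rect(d,q,.045))
for q in blobs(d,(22,120,60),(35,255,255),(130,200,385,310)): print("yellow",rect(d,q,.012),q.mean(0))
for q in blobs(d,(5,90,60),(18,255,255),(210,285,380,360)): print("pad",rect(d,q,.015))
E
```

```text
[ 0.61308121 -0.01685404  0.19264575] 99.11191972546268 18.2667 0.2598821768867411
blk wrist [602.9  18.1 308.1  92.5 -80.9]
yellow [489.3 316.8  49.5  30.3  -6.9] [187.18965517 281.5       ]
yellow [497.7 369.7  49.4  30.3  -7.3] [166.875      278.08928571]
yellow [572.3 333.5  49.7  30.3  -7.1] [182.41071429 249.42857143]
pad [349.4 193.1  61.   46.9  16.6]
pad [420.6 133.2  52.7  14.1  12.7]
pad [ 419.3 -102.1   51.8   34.2   35.7]
```

View pics/w3.png

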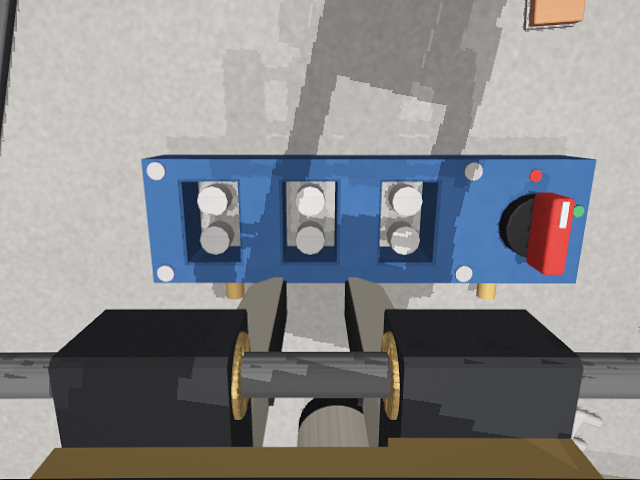

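All three spacers are in the tray; pistons visible in pockets at (213,220), (311,220), (405,220). Measuring the pocket rims.

```bash
python3 - <<'E'
from meas import *
c=snap("wrist")
hsv=cv2.cvtColor(c["pixels"],cv2.COLOR_RGB2HSV)
print([hsv[y,x].tolist() for x,y in((260,170),(260,220),(195,220),(230,175),(235,250),(290,220),(311,172),(430,220),(350,230),(360,180),(395,255),(310,255))])
C=cloud(c)
# corners at rim read off picture
for n,k in dict(L=[(180,181),(240,181),(240,263),(187,263)],M=[(283,180),(338,180),(337,263),(285,263)],R=[(379,181),(439,181),(433,263),(387,263)]).items():
    p=onplane(c,k,.045)*1000; print(n,p.mean(0).round(1),np.linalg.norm(np.diff(p,axis=0),axis=1).round(1))
R=np.array([[np.cos(np.radians(9.1)),-np.sin(np.radians(9.1))],[np.sin(np.radians(9.1)),np.cos(np.radians(9.1))]])
# below-rim region via depth, in block frame
z=C[...,2]; P=(C[...,:2]*1000-np.array([603.2,18.5]))@R
m=(z<.0425)&(abs(P[...,0])<40)&(abs(P[...,1])<148)
m=cv2.morphologyEx(m.astype(np.uint8),cv2.MORPH_OPEN,np.ones((3,3)))
print("rim z",np.median(z[(abs(P[...,0])<44)&(abs(P[...,1])<150)&(z>.043)&(z<.05)]))
cs,_=cv2.findContours(m,cv2.RETR_EXTERNAL,cv2.CHAIN_APPROX_NONE)
for q in cs:
    if cv2.contourArea(q)>500:
        q=q[:,0]; p=onplane(c,q,.045)[:,:2]*1000; b=(p-[603.2,18.5])@R
        print(rect(c,q,.045), "block lo/hi",np.percentile(b,[4,96],axis=0).round(1).tolist(), q.min(0),q.max(0))
for q in blobs(c,(5,90,40),(18,255,255),(0,0,640,200),300): print("padA part",rect(c,q,.015),q.mean(0))
img=c["pixels"][140:300,120:460,::-1]; cv2.imwrite("pics/c3.png",cv2.resize(img,None,fx=2.3,fy=2.3,interpolation=cv2.INTER_CUBIC))
E
```

```text
[[107, 149, 163], [107, 151, 154], [107, 156, 62], [107, 150, 165], [108, 154, 73], [20, 11, 136], [107, 149, 164], [107, 154, 63], [107, 154, 137], [107, 147, 168], [108, 160, 83], [109, 121, 78]]
L [621.1 -89.4  45. ] [41.2 59.4 38.3]
M [609.8 -20.5  45. ] [37.8 60.1 37.7]
R [599.1  48.4  45. ] [41.3 59.4 33.3]
rim z 0.04379788503464224
[598.9  47.5  60.1  40.5   9.1] block lo/hi [[-29.0, 9.2], [30.3, 49.0]] [379 180] [439 263]
[609.9 -21.4  60.1  41.    9. ] block lo/hi [[-29.5, -60.2], [29.6, -20.1]] [281 180] [339 263]
[620.8 -89.6  61.5  41.2   9.1] block lo/hi [[-29.7, -129.6], [30.3, -89.3]] [180 179] [242 264]
padA part [443.8 123.9  36.8  16.2 -78.9] [555.78807947  11.51655629]
```

View pics/c3.png

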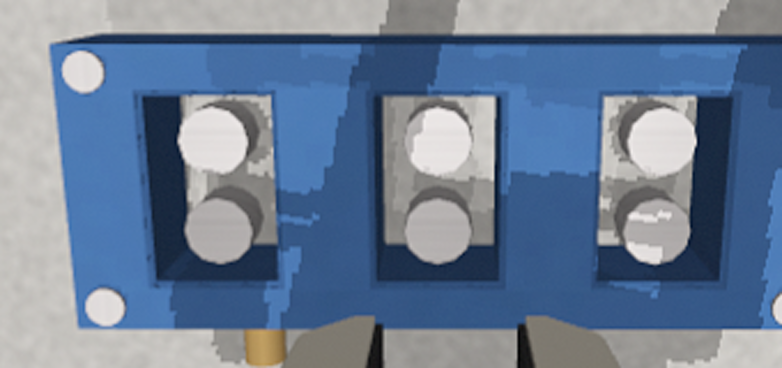

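Rims crisp (pocket centres M (610,-21), L (621,-90), R (599,48), 70 mm pitch). Now over pad A for a look.

Request:
carry_out(deltas=[[[-0.0272, 0.0198, 0], 0.6], [[-0.0272, 0.0198, 0], 0.6], [[-0.0272, 0.0198, 0], 0.6], [[-0.0272, 0.0198, 0], 0.6], [[-0.0272, 0.0198, 0], 0.6]], jaw=0.6)

```text
time: 18.83
position: [0.4757, 0.0818, 0.1922]
tcp_rot: [[-0.978, -0.209, -0.0], [-0.209, 0.978, 0.0], [0.0, 0.0, -1.0]]
force: [-0.1, 0.7, 1.7]
width: 0.565
grasp_force: 0.0
```

Request:
carry_out(deltas=[[[-0.0272, 0.0198, 0], 0.4], [[-0.0272, 0.0198, 0], 0], [[0, 0, 0], 0], [[0, 0, 0], 0], [[0, 0, 0], 0]])

```text
time: 19.25
position: [0.4232, 0.1205, 0.1929]
tcp_rot: [[-0.976, -0.216, 0.001], [-0.216, 0.976, -0.0], [-0.001, -0.0, -1.0]]
force: [0.8, -0.5, -0.1]
width: 0.6
grasp_force: 0.0
```

```bash
cat > pads.py <<'E'
from meas import *
s=read_state(); print(s["position"],np.degrees(np.arctan2(s["tcp_rot"][1][1],s["tcp_rot"][0][1])).round(2),s["time"],s["width"])
c=snap("wrist","wp.png"); d=snap("top")
for q in blobs(c,(5,90,40),(18,255,255),(0,0,640,300),300): print("wrist",rect(c,q,.015),q.mean(0).round(),cloud(c)[tuple(q.mean(0).astype(int)[::-1])].round(3))
for q in blobs(d,(5,90,60),(18,255,255),(210,285,380,360)): print("top",rect(d,q,.015))
E
python3 pads.py
```

```text
[0.42315343 0.12049371 0.19286448] 102.5 19.25 0.599938007930182
wrist [435.7 124.9  33.2  25.2 -77.5] [317. 234.] [0.436 0.124 0.014]
wrist [408.2 118.5  33.2  24.9 -77.5] [317. 199.] [0.408 0.118 0.013]
wrist [ 419.1 -100.2   53.7   38.3   35.4] [ 27. 150.] [ 0.421 -0.106  0.004]
wrist [349.4 191.1  61.8  51.1  17.2] [430. 141.] [0.348 0.187 0.029]
top [349.5 192.8  61.   46.6  16.2]
top [ 420.4 -101.3   54.4   34.3   35.9]
```

View pics/wp.png

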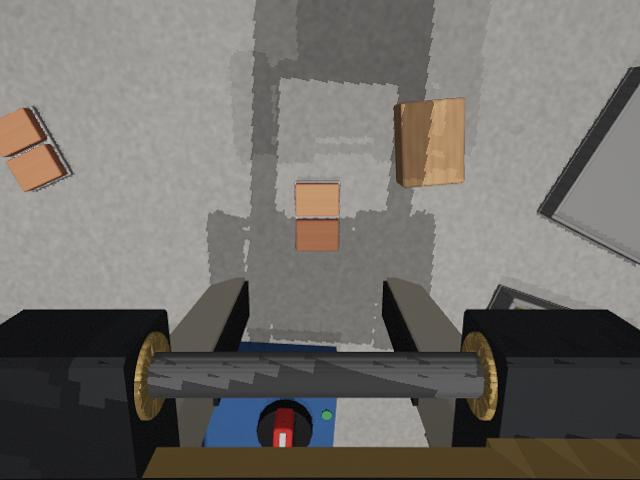

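Request:
carry_out(deltas=[[[-0.001, 0.001, -0.02], 0], [[0, 0, -0.035], 0], [[0, 0, -0.035], 0], [[0, 0, -0.03], 0], [[0, 0, -0.02], 0]])

```text
time: 19.77
position: [0.4206, 0.1202, 0.0491]
tcp_rot: [[-0.977, -0.214, -0.004], [-0.214, 0.977, -0.001], [0.004, 0.0, -1.0]]
force: [-0.7, 0.5, -0.9]
width: 0.603
grasp_force: 0.0
```

Request:
carry_out(deltas=[[[0, 0, -0.012], 0], [[0, 0, -0.008], 0], [[0, 0, -0.004], 0], [[0, 0, -0.001], 0], [[0, 0, 0], 0]])

```text
time: 20.18
position: [0.4225, 0.1211, 0.0279]
tcp_rot: [[-0.977, -0.215, 0.001], [-0.215, 0.977, 0.0], [-0.001, -0.0, -1.0]]
force: [0.4, 0.7, 0.3]
width: 0.604
grasp_force: 0.0
```

Request:
carry_out(deltas=[[[0, 0, 0], 0], [[0, 0, 0], 0], [[0, 0, 0], 0], [[0, 0, 0], 0], [[0, 0, 0], 0]], jaw=0.2, newtons=40)

```text
time: 20.6
position: [0.4223, 0.1214, 0.0281]
tcp_rot: [[-0.977, -0.215, 0.001], [-0.215, 0.977, 0.0], [-0.001, -0.0, -1.0]]
force: [-0.8, -0.1, 4.2]
width: 0.379
grasp_force: 40.0
```

Request:
carry_out(deltas=[[[0, 0, 0], 0], [[0, 0, 0], 0], [[0, 0, 0], 0], [[0, 0, 0], 0], [[0, 0, 0], 0]])

```text
time: 21.02
position: [0.4223, 0.1214, 0.0281]
tcp_rot: [[-0.977, -0.215, 0.001], [-0.215, 0.977, 0.0], [-0.001, -0.0, -1.0]]
force: [-1.3, 1.5, 6.1]
width: 0.383
grasp_force: 40.0
```

Request:
carry_out(deltas=[[[0, 0, 0.01], 0], [[0, 0, 0.025], 0], [[0, 0, 0.03], 0], [[0, 0, 0.02], 0], [[0, 0, 0.007], 0]])

```text
time: 21.43
position: [0.4236, 0.1216, 0.1233]
tcp_rot: [[-0.977, -0.215, 0.005], [-0.215, 0.977, 0.001], [-0.005, -0.0, -1.0]]
force: [0.8, -0.1, -0.8]
width: 0.378
grasp_force: 40.0
```

Request:
carry_out(deltas=[[[0.0268, -0.0204, 0], -0.5], [[0.0268, -0.0204, 0], -0.5], [[0.0268, -0.0204, 0], -0.5], [[0.0268, -0.0204, 0], -0.5], [[0.0268, -0.0204, 0], -0.5]])

```text
time: 21.85
position: [0.5561, 0.0182, 0.1183]
tcp_rot: [[-0.985, -0.172, -0.002], [-0.172, 0.985, 0.0], [0.002, 0.0, -1.0]]
force: [0.0, 0.7, -1.2]
width: 0.379
grasp_force: 40.0
```

Request:
carry_out(deltas=[[[0.0268, -0.0204, 0], -0.5], [[0.0268, -0.0204, 0], -0.3], [[0, 0, 0], 0], [[0, 0, 0], 0], [[0, 0, 0], 0]])

```text
time: 22.27
position: [0.6082, -0.0213, 0.118]
tcp_rot: [[-0.987, -0.158, -0.003], [-0.158, 0.987, 0.001], [0.003, 0.001, -1.0]]
force: [-0.6, 0.4, -1.5]
width: 0.378
grasp_force: 40.0
```

```bash
python3 pads.py; mv pics/wp.png pics/w5.png
```

```text
[ 0.60821475 -0.02132396  0.1180217 ] 99.11 22.2667 0.3775539614995135
wrist [623.3 -18.6  52.   39.  -80.9] [315. 269.] [ 0.593 -0.024  0.103]
top [349.5 193.   60.9  46.5  16.9]
top [ 419.3 -102.1   51.8   34.2   35.7]
```

View pics/w5.png

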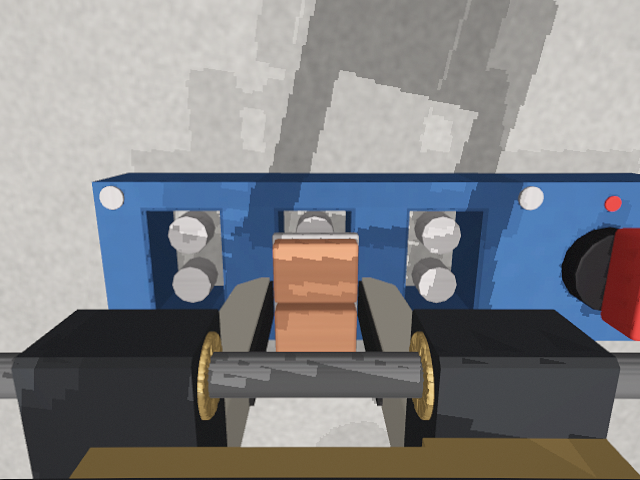

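Held pad at (315,295), its near edge at row ~242, above the middle pocket (columns 280–350). Checking its offset in hand.

```bash
python3 - <<'E'
from meas import *
c=snap("wrist"); s=read_state(); t=s["position"]*1000 if isinstance(s["position"],np.ndarray) else np.array(s["position"])*1000
a=np.radians(9.1);R=np.array([[np.cos(a),-np.sin(a)],[np.sin(a),np.cos(a)]])
print(t)
for z,uv in((.105,[(274,242),(316,242),(358,242)]),(.0985,[(273,235),(316,235),(359,235)])):
    p=onplane(c,uv,z)[:,:2]*1000; print("rel tcp, block axes",z,((p-t[:2])@R).round(1).tolist())
# pocket recheck (M front edge, L, R)
p=onplane(c,[(279,209),(351,209),(142,209),(221,209),(408,209),(489,209)],.045)[:,:2]*1000
print("pocket corners rel M (block axes)",((p-[609.9,-21.2])@R).round(1).tolist())
E
```

```text
[608.44920016 -20.6377689  119.29060577]
rel tcp, block axes 0.105 [[-27.1, -16.0], [-27.1, 0.4], [-27.1, 16.7]]
rel tcp, block axes 0.0985 [[-28.2, -17.0], [-28.2, 0.4], [-28.2, 17.7]]
pocket corners rel M (block axes) [[-29.7, -18.1], [-29.7, 19.7], [-29.6, -89.7], [-29.7, -48.5], [-29.7, 49.6], [-29.8, 92.0]]
```

Request:
carry_out(deltas=[[[0, 0, -0.01], 0], [[0, 0, -0.015], 0], [[0, 0, -0.01], 0], [[0, 0, -0.005], 0], [[0, 0, 0], 0]])

```text
time: 22.83
position: [0.6077, -0.0211, 0.0773]
tcp_rot: [[-0.987, -0.159, -0.003], [-0.159, 0.987, 0.0], [0.003, 0.001, -1.0]]
force: [-0.1, 0.1, -1.3]
width: 0.376
grasp_force: 40.0
```

Request:
carry_out(deltas=[[[0, 0, 0], 0], [[0, 0, 0], 0], [[0, 0, 0], 0], [[0, 0, 0], 0], [[0, 0, 0], 0]])

```text
time: 23.25
position: [0.6097, -0.0216, 0.08]
tcp_rot: [[-0.987, -0.159, 0.001], [-0.159, 0.987, -0.0], [-0.001, -0.0, -1.0]]
force: [-0.2, 0.3, -0.8]
width: 0.375
grasp_force: 40.0
```

Request:
carry_out(deltas=[[[0, 0.0005, -0.003], 0], [[0, 0, -0.003], 0], [[0, 0, -0.002], 0], [[0, 0, -0.002], 0], [[0, 0, -0.001], 0]])

```text
time: 23.67
position: [0.609, -0.021, 0.0678]
tcp_rot: [[-0.987, -0.159, -0.001], [-0.159, 0.987, 0.0], [0.001, 0.0, -1.0]]
force: [0.2, -0.3, -1.2]
width: 0.383
grasp_force: 40.0
```

Request:
carry_out(deltas=[[[0, 0, -0.001], 0], [[0, 0, -0.001], 0], [[0, 0, -0.0005], 0], [[0, 0, 0], 0], [[0, 0, 0], 0]])

```text
time: 24.08
position: [0.6094, -0.021, 0.0661]
tcp_rot: [[-0.987, -0.159, 0.0], [-0.159, 0.987, -0.0], [-0.0, -0.0, -1.0]]
force: [-0.7, -0.8, 1.1]
width: 0.375
grasp_force: 40.0
```

Request:
carry_out(deltas=[[[0, 0, 0], 0], [[0, 0, 0], 0], [[0, 0, 0], 0], [[0, 0, 0.01], 0], [[0, 0, 0.02], 0]], jaw=0.5)

```text
time: 24.5
position: [0.6072, -0.0208, 0.0937]
tcp_rot: [[-0.987, -0.159, -0.005], [-0.159, 0.987, 0.001], [0.005, 0.001, -1.0]]
force: [0.1, 0.6, -0.4]
width: 0.498
grasp_force: 0.0
```

Request:
carry_out(deltas=[[[0, 0, 0.025], 0], [[0, 0, 0.02], 0], [[0, 0, 0.005], 0], [[0, 0, 0], 0], [[0, 0, 0], 0]], jaw=0)

```text
time: 24.92
position: [0.6093, -0.021, 0.1457]
tcp_rot: [[-0.987, -0.159, 0.0], [-0.159, 0.987, -0.0], [-0.0, -0.0, -1.0]]
force: [-0.8, -0.4, -0.0]
width: 0.193
grasp_force: 0.0
```

Request:
carry_out(deltas=[[[0, 0, 0], 0], [[0, 0, 0], 0], [[0, 0, 0], 0], [[0, 0, 0], 0], [[0, 0, 0], 0]])

```text
time: 25.33
position: [0.609, -0.021, 0.1452]
tcp_rot: [[-0.987, -0.159, -0.001], [-0.159, 0.987, 0.0], [0.001, 0.0, -1.0]]
force: [-0.1, -0.8, -0.0]
width: 0.007
grasp_force: 0.0
```

```bash
cat > padin.py <<'E'
from meas import *
import sys
s=read_state(); print(s["position"],s["time"],s["width"])
c=snap("wrist","in%s.png"%sys.argv[1]); X=cloud(c)
for q in blobs(c,(5,90,40),(18,255,255),(0,100,640,330),200): 
    m=np.zeros((480,640),np.uint8); cv2.drawContours(m,[q[:,None]],-1,1,-1); m=cv2.erode(m,np.ones((5,5)))>0
    print(rect(c,q,float(sys.argv[2])),q.mean(0).round(),"z med",np.median(X[m][:,2]).round(4))
h=cv2.cvtColor(c["pixels"],cv2.COLOR_RGB2HSV); b=(h[...,0]>103)&(h[...,0]<112)&(h[...,2]>120)&(X[...,2]>.035)&(X[...,2]<.055); b[330:]=0; print("rim z",np.median(X[b][:,2]))
E
python3 padin.py 1 .053
```

```text
[ 0.60900114 -0.02099074  0.14523566] 25.3333 0.007353826108573099
[608.8 -20.8  53.5  33.4   9.3] [315. 247.] z med 0.0514
rim z 0.043583891035619216
```

Request:
carry_out(deltas=[[[0.001, 0, -0.02], 0], [[0, 0, -0.025], 0], [[0, 0, -0.015], 0], [[0, 0, -0.006], 0], [[0, 0, -0.002], 0]])

```text
time: 25.8
position: [0.6091, -0.0209, 0.0762]
tcp_rot: [[-0.987, -0.159, -0.003], [-0.159, 0.987, 0.0], [0.003, 0.001, -1.0]]
force: [0.5, 0.2, -0.2]
width: 0.008
grasp_force: 0.0
```

Request:
carry_out(deltas=[[[0, 0, 0], 0], [[0, 0, -0.003], 0], [[0, 0, -0.002], 0], [[0, 0, -0.002], 0], [[0, 0, -0.002], 0]])

```text
time: 26.22
position: [0.6112, -0.0211, 0.07]
tcp_rot: [[-0.987, -0.159, 0.002], [-0.159, 0.987, -0.0], [-0.002, -0.001, -1.0]]
force: [0.2, -0.4, 4.0]
width: 0.004
grasp_force: 2.1
```

Request:
carry_out(deltas=[[[0, 0, -0.0015], 0], [[0, 0, -0.0015], 0], [[0, 0, -0.001], 0], [[0, 0, 0], 0], [[0, 0, 0], 0]])

```text
time: 26.63
position: [0.6108, -0.0211, 0.0652]
tcp_rot: [[-0.987, -0.159, 0.001], [-0.159, 0.987, -0.0], [-0.001, -0.0, -1.0]]
force: [3.2, -0.0, 3.5]
width: 0.006
grasp_force: 1.7
```

Request:
carry_out(deltas=[[[0, 0, -0.001], 0], [[0, 0, -0.0007], 0], [[0, 0, 0], 0], [[0, 0, 0], 0], [[0, 0, 0], 0]])

```text
time: 27.05
position: [0.6109, -0.0211, 0.0641]
tcp_rot: [[-0.987, -0.159, 0.001], [-0.159, 0.987, -0.0], [-0.001, -0.0, -1.0]]
force: [0.7, 1.0, 8.6]
width: 0.008
grasp_force: 4.0
```

Request:
carry_out(deltas=[[[0, 0, -0.0007], 0], [[0, 0, 0], 0], [[0, 0, 0], 0], [[0, 0, 0], 0], [[0, 0, 0], 0]])

```text
time: 27.47
position: [0.611, -0.0211, 0.064]
tcp_rot: [[-0.987, -0.159, 0.001], [-0.159, 0.987, -0.0], [-0.001, -0.0, -1.0]]
force: [-1.1, -0.3, 12.2]
width: 0.005
grasp_force: 6.4
```

Request:
carry_out(deltas=[[[0, 0, -0.0015], 0], [[0, 0, 0], 0], [[0, 0, 0], 0], [[0, 0, 0.01], 0], [[0, 0, 0.02], 0]])

```text
time: 27.88
position: [0.6073, -0.0207, 0.088]
tcp_rot: [[-0.987, -0.159, -0.007], [-0.159, 0.987, 0.001], [0.007, 0.002, -1.0]]
force: [0.1, 0.6, -0.7]
width: 0.004
grasp_force: 0.0
```

Request:
carry_out(deltas=[[[0, 0, 0.03], 0], [[0, 0, 0.03], 0], [[0, 0, 0.01], 0], [[0, 0, 0], 0], [[0, 0, 0], 0]])

```text
time: 28.3
position: [0.61, -0.021, 0.1603]
tcp_rot: [[-0.987, -0.159, -0.001], [-0.159, 0.987, 0.0], [0.001, 0.0, -1.0]]
force: [-0.4, -0.2, -0.2]
width: 0.006
grasp_force: 0.0
```

```bash
python3 padin.py 2 .045; python3 pads.py
```

```text
[ 0.61001544 -0.02097441  0.16031444] 28.3 0.0060921447244918474
[622.7 -18.5  33.2  25.6 -80.9] [315. 259.] z med 0.0435
[595.1 -23.   33.4  25.  -80.9] [315. 216.] z med 0.0435
rim z 0.043586301356733276
[ 0.60922856 -0.02087735  0.1589424 ] 99.14 28.35 0.005719364811444392
wrist [632.5 -16.8  37.3  29.3 -80.9] [315. 261.] [ 0.623 -0.019  0.044]
wrist [601.5 -22.1  37.   27.8 -80.9] [315. 218.] [ 0.595 -0.024  0.044]
top [349.4 192.9  60.7  46.7  16.9]
top [ 418.7 -102.5   50.3   34.2   35.7]
```

View pics/in2.png

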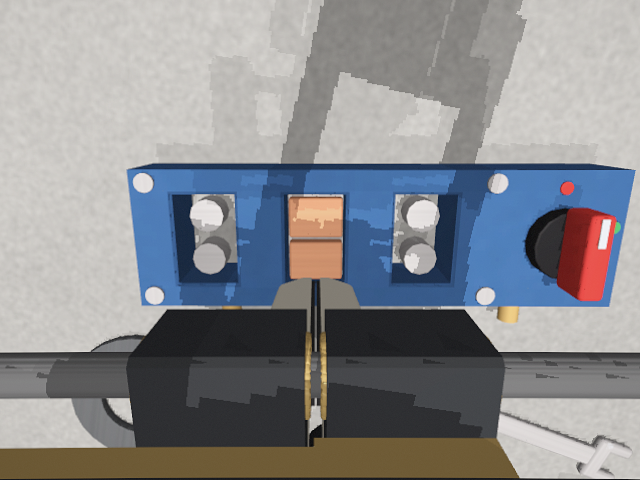

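Pad A lies flush in the middle pocket (315,237), z equal to the rim. Now pad B.

Request:
carry_out(deltas=[[[-0.0317, -0.0135, 0.005], 4.4], [[-0.0317, -0.0135, 0.005], 4.4], [[-0.0317, -0.0135, 0.005], 4.4], [[-0.0317, -0.0135, 0.005], 4.4], [[-0.0317, -0.0135, 0.005], 4.4]], jaw=0.6)

```text
time: 28.87
position: [0.4493, -0.0885, 0.1839]
tcp_rot: [[-0.854, -0.521, -0.003], [-0.521, 0.854, 0.001], [0.002, 0.003, -1.0]]
force: [-0.4, -0.5, 0.7]
width: 0.318
grasp_force: 0.0
```

Request:
carry_out(deltas=[[[-0.0317, -0.0135, 0.005], 4.4], [[0, 0, 0], 0], [[0, 0, 0], 0], [[0, 0, 0], 0], [[0, 0, 0], 0]])

```text
time: 29.28
position: [0.4205, -0.1016, 0.1902]
tcp_rot: [[-0.814, -0.581, -0.001], [-0.581, 0.814, 0.001], [0.0, 0.001, -1.0]]
force: [-0.1, 0.8, 0.0]
width: 0.591
grasp_force: 0.0
```

```bash
python3 pads.py
```

```text
[ 0.42047257 -0.10161734  0.19024762] 125.51 29.2833 0.591110796642512
wrist [430.6 -95.9  33.5  24.9 -54.5] [312. 234.] [ 0.431 -0.096  0.014]
wrist [ 408.  -112.3   33.5   24.6  -54.5] [312. 198.] [ 0.408 -0.112  0.014]
wrist [ 352.7 -171.1   50.8   23.7  -15.7] [292.  89.] [ 0.353 -0.166  0.054]
top [349.4 193.   60.7  46.5  16.9]
```

Request:
carry_out(deltas=[[[-0.0012, -0.0025, -0.02], 0], [[0, 0, -0.035], 0], [[0, 0, -0.035], 0], [[0, 0, -0.03], 0], [[0, 0, -0.02], 0]])

```text
time: 29.8
position: [0.4174, -0.1033, 0.0474]
tcp_rot: [[-0.813, -0.582, -0.004], [-0.582, 0.813, 0.002], [0.002, 0.004, -1.0]]
force: [0.6, 0.5, 0.2]
width: 0.599
grasp_force: 0.0
```

Request:
carry_out(deltas=[[[0, 0, -0.01], 0], [[0, 0, -0.007], 0], [[0, 0, -0.004], 0], [[0, 0, -0.001], 0], [[0, 0, 0], 0]])

```text
time: 30.22
position: [0.4199, -0.1048, 0.03]
tcp_rot: [[-0.814, -0.581, 0.001], [-0.581, 0.814, -0.001], [-0.001, -0.001, -1.0]]
force: [0.0, 0.2, 0.5]
width: 0.598
grasp_force: 0.0
```

Request:
carry_out(deltas=[[[0, 0, 0], 0], [[0, 0, 0], 0], [[0, 0, 0], 0], [[0, 0, 0], 0], [[0, 0, 0], 0]], jaw=0.2, newtons=40)

```text
time: 30.63
position: [0.4194, -0.1047, 0.0297]
tcp_rot: [[-0.814, -0.581, 0.001], [-0.581, 0.814, -0.0], [-0.001, -0.001, -1.0]]
force: [-0.4, -0.1, 4.4]
width: 0.377
grasp_force: 40.0
```

Request:
carry_out(deltas=[[[0, 0, 0], 0], [[0, 0, 0], 0], [[0, 0, 0], 0], [[0, 0, 0], 0], [[0, 0, 0], 0]])

```text
time: 31.05
position: [0.4195, -0.1047, 0.0297]
tcp_rot: [[-0.814, -0.581, 0.001], [-0.581, 0.814, -0.0], [-0.001, -0.001, -1.0]]
force: [-0.7, -0.4, 5.1]
width: 0.375
grasp_force: 40.0
```

Request:
carry_out(deltas=[[[0, 0, 0.01], 0], [[0, 0, 0.025], 0], [[0, 0, 0.03], 0], [[0, 0, 0.02], 0], [[0, 0, 0.005], 0]])

```text
time: 31.47
position: [0.421, -0.1053, 0.1232]
tcp_rot: [[-0.814, -0.581, 0.005], [-0.581, 0.814, -0.002], [-0.003, -0.005, -1.0]]
force: [0.7, 0.6, -1.0]
width: 0.374
grasp_force: 40.0
```

Request:
carry_out(deltas=[[[0.0336, 0.0024, 0], -4.4], [[0.0336, 0.0024, 0], -4.4], [[0.0336, 0.0024, 0], -4.4], [[0.0336, 0.0024, 0], -4.4], [[0.0336, 0.0024, 0], -4.4]])

```text
time: 31.88
position: [0.5877, -0.0921, 0.1175]
tcp_rot: [[-0.973, -0.23, -0.002], [-0.23, 0.973, 0.0], [0.002, 0.001, -1.0]]
force: [0.3, -0.7, -1.3]
width: 0.375
grasp_force: 40.0
```

Request:
carry_out(deltas=[[[0.0336, 0.0024, 0], -4.4], [[0, 0, 0], 0], [[0, 0, 0], 0], [[0, 0, 0], 0], [[0, 0, 0], 0]])

```text
time: 32.3
position: [0.6193, -0.0901, 0.1185]
tcp_rot: [[-0.987, -0.159, -0.001], [-0.159, 0.987, 0.0], [0.001, 0.0, -1.0]]
force: [0.2, 0.3, -0.9]
width: 0.373
grasp_force: 40.0
```

```bash
python3 - <<'E'
from meas import *
c=snap("wrist","w7.png"); s=read_state(); t=np.array(s["position"])*1000
a=np.radians(9.1);R=np.array([[np.cos(a),-np.sin(a)],[np.sin(a),np.cos(a)]])
print(t,np.degrees(np.arctan2(s["tcp_rot"][1][1],s["tcp_rot"][0][1])),s["width"])
for q in blobs(c,(5,90,40),(18,255,255),(200,150,440,352),300):
    p=onplane(c,q,t[2]/1000-.0147)[:,:2]*1000; b=(p-t[:2])@R; print("rel tcp block axes",np.percentile(b,[2,98],axis=0).round(1).tolist(),b.min(0).round(1),b.max(0).round(1),q.min(0),q.max(0))
E
```

```text
[619.49080906 -90.19053825 119.00726953] 99.14753288379711 0.3747730482897996
rel tcp block axes [[-28.2, -16.2], [20.3, 16.7]] [-28.2 -16.3] [20.3 16.8] [273 239] [357 351]
rel tcp block axes [[-38.5, 37.2], [0.8, 50.3]] [-38.5  37.2] [ 0.8 50.5] [407 213] [439 308]
```

View pics/w7.png

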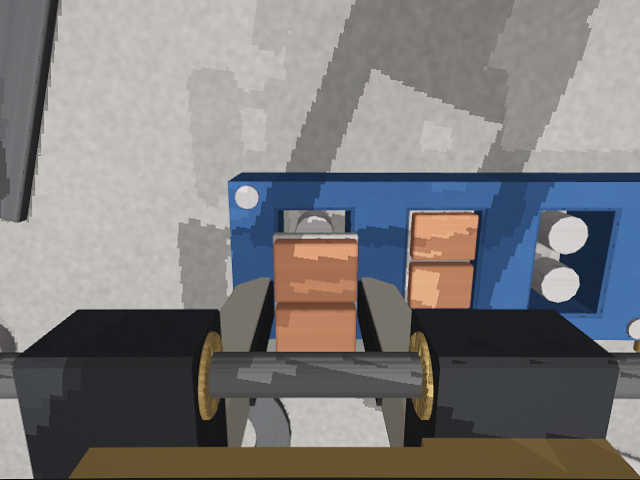

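Held pad at (315,295) sits 1 mm toward −x in the hand; pad A stays flush at (445,260). Correcting and lowering.

Request:
carry_out(deltas=[[[0.001, 0.0003, -0.01], 0], [[0, 0, -0.014], 0], [[0, 0, -0.008], 0], [[0, 0, -0.004], 0], [[0, 0, 0], 0]])

```text
time: 32.77
position: [0.6199, -0.0895, 0.0806]
tcp_rot: [[-0.987, -0.159, -0.004], [-0.159, 0.987, 0.001], [0.003, 0.001, -1.0]]
force: [0.3, -0.3, -1.5]
width: 0.379
grasp_force: 40.0
```

Request:
carry_out(deltas=[[[0, 0, 0], 0], [[0, 0, 0], 0], [[0, 0, 0], 0], [[0, 0, -0.002], 0], [[0, 0, -0.002], 0]])

```text
time: 33.18
position: [0.6221, -0.0899, 0.0796]
tcp_rot: [[-0.987, -0.159, 0.001], [-0.159, 0.987, -0.0], [-0.001, -0.0, -1.0]]
force: [0.1, 0.4, -1.6]
width: 0.374
grasp_force: 40.0
```

Request:
carry_out(deltas=[[[0, 0, -0.002], 0], [[0, 0, -0.002], 0], [[0, 0, -0.002], 0], [[0, 0, -0.001], 0], [[0, 0, 0], 0]])

```text
time: 33.6
position: [0.6213, -0.0898, 0.0715]
tcp_rot: [[-0.987, -0.159, -0.001], [-0.159, 0.987, 0.0], [0.001, 0.0, -1.0]]
force: [-0.2, -0.7, -1.8]
width: 0.372
grasp_force: 40.0
```

Request:
carry_out(deltas=[[[0, 0, -0.001], 0], [[0, 0, -0.001], 0], [[0, 0, -0.001], 0], [[0, 0, 0], 0], [[0, 0, 0], 0]])

```text
time: 34.02
position: [0.6215, -0.0898, 0.069]
tcp_rot: [[-0.987, -0.159, -0.0], [-0.159, 0.987, 0.0], [0.0, 0.0, -1.0]]
force: [-0.2, 0.1, -0.9]
width: 0.378
grasp_force: 40.0
```

Request:
carry_out(deltas=[[[0, 0, 0], 0], [[0, 0, 0], 0], [[0, 0, 0], 0], [[0, 0, 0.01], 0], [[0, 0, 0.02], 0]], jaw=0.5)

```text
time: 34.43
position: [0.6195, -0.0894, 0.0969]
tcp_rot: [[-0.987, -0.159, -0.005], [-0.159, 0.987, 0.001], [0.005, 0.002, -1.0]]
force: [0.2, 0.5, -0.1]
width: 0.496
grasp_force: 0.0
```

Request:
carry_out(deltas=[[[0, 0, 0.025], 0], [[0, 0, 0.02], 0], [[0, 0, 0.005], 0], [[0, 0, 0], 0], [[0, 0, 0], 0]], jaw=0)

```text
time: 34.85
position: [0.6215, -0.0898, 0.1489]
tcp_rot: [[-0.987, -0.159, 0.0], [-0.159, 0.987, 0.0], [-0.0, -0.0, -1.0]]
force: [0.2, -0.2, -0.4]
width: 0.189
grasp_force: 0.0
```

Request:
carry_out(deltas=[[[0, 0, 0], 0], [[0, 0, 0], 0], [[0, 0, 0], 0], [[0, 0, 0], 0], [[0, 0, 0], 0]])

```text
time: 35.27
position: [0.6212, -0.0898, 0.1483]
tcp_rot: [[-0.987, -0.159, -0.001], [-0.159, 0.987, 0.0], [0.001, 0.0, -1.0]]
force: [-0.2, -0.5, 0.1]
width: 0.004
grasp_force: 0.0
```

```bash
python3 padin.py 3 .053
```

```text
[ 0.62122797 -0.08975124  0.14834244] 35.2667 0.004117478271092259
[621.  -89.5  53.5  33.3   9.1] [315. 246.] z med 0.0513
[607.5 -24.7  51.9  33.7   9.1] [428. 242.] z med 0.0435
rim z 0.04363139697848495
```

Request:
carry_out(deltas=[[[0, 0, -0.02], 0], [[0, 0, -0.025], 0], [[0, 0, -0.018], 0], [[0, 0, -0.007], 0], [[0, 0, -0.002], 0]])

```text
time: 35.73
position: [0.6201, -0.0895, 0.0748]
tcp_rot: [[-0.987, -0.159, -0.004], [-0.159, 0.987, 0.001], [0.003, 0.001, -1.0]]
force: [-0.1, -0.3, -0.1]
width: 0.001
grasp_force: 0.0
```

Request:
carry_out(deltas=[[[0, 0, 0], 0], [[0, 0, -0.003], 0], [[0, 0, -0.002], 0], [[0, 0, -0.002], 0], [[0, 0, -0.002], 0]])

```text
time: 36.15
position: [0.6225, -0.0901, 0.0693]
tcp_rot: [[-0.987, -0.159, 0.002], [-0.159, 0.987, -0.001], [-0.002, -0.001, -1.0]]
force: [-0.6, 0.1, 4.5]
width: 0.005
grasp_force: 2.1
```

Request:
carry_out(deltas=[[[0, 0, -0.0015], 0], [[0, 0, -0.0015], 0], [[0, 0, -0.001], 0], [[0, 0, -0.001], 0], [[0, 0, 0], 0]])

```text
time: 36.57
position: [0.6224, -0.0901, 0.0641]
tcp_rot: [[-0.987, -0.159, 0.002], [-0.159, 0.987, -0.0], [-0.002, -0.001, -1.0]]
force: [1.6, -0.4, 6.1]
width: 0.004
grasp_force: 3.4
```

Request:
carry_out(deltas=[[[0, 0, -0.0007], 0], [[0, 0, -0.0005], 0], [[0, 0, 0], 0], [[0, 0, 0], 0], [[0, 0, 0], 0]])

```text
time: 36.98
position: [0.6226, -0.09, 0.064]
tcp_rot: [[-0.987, -0.159, 0.002], [-0.159, 0.987, -0.001], [-0.002, -0.001, -1.0]]
force: [-3.3, 0.3, 15.6]
width: 0.003
grasp_force: 7.5
```

Request:
carry_out(deltas=[[[0, 0, -0.001], 0], [[0, 0, 0], 0], [[0, 0, 0], 0], [[0, 0, 0.01], 0], [[0, 0, 0.02], 0]])

```text
time: 37.4
position: [0.6188, -0.0892, 0.0879]
tcp_rot: [[-0.987, -0.159, -0.006], [-0.159, 0.987, 0.001], [0.006, 0.002, -1.0]]
force: [-0.3, 0.6, -0.3]
width: 0.004
grasp_force: 0.0
```

Request:
carry_out(deltas=[[[0, 0, 0.03], 0], [[0, 0, 0.03], 0], [[0, 0, 0.03], 0], [[0, 0, 0.015], 0], [[0, 0, 0], 0]])

```text
time: 37.82
position: [0.6234, -0.0903, 0.2006]
tcp_rot: [[-0.987, -0.159, 0.006], [-0.159, 0.987, -0.001], [-0.006, -0.002, -1.0]]
force: [0.0, -0.5, 0.6]
width: 0.005
grasp_force: 0.0
```

Request:
carry_out(deltas=[[[-0.0052, 0.0317, 0], 0], [[-0.0052, 0.0317, 0], 0], [[-0.0052, 0.0317, 0], 0], [[-0.0052, 0.0317, 0], 0], [[-0.0052, 0.0317, 0], 0]], jaw=0.4)

```text
time: 38.23
position: [0.5938, 0.0699, 0.1935]
tcp_rot: [[-0.987, -0.158, -0.004], [-0.158, 0.987, -0.0], [0.004, 0.0, -1.0]]
force: [1.0, 0.8, 0.3]
width: 0.311
grasp_force: 0.0
```

Request:
carry_out(deltas=[[[-0.0052, 0.0317, 0], 0], [[-0.0052, 0.0317, 0], 0], [[0, 0, 0], 0], [[0, 0, 0], 0], [[0, 0, 0], 0]])

```text
time: 38.65
position: [0.5843, 0.1318, 0.1942]
tcp_rot: [[-0.987, -0.159, -0.002], [-0.159, 0.987, -0.001], [0.003, -0.0, -1.0]]
force: [0.7, -0.1, 0.2]
width: 0.399
grasp_force: 0.0
```

```bash
python3 padin.py 4 .045; python3 - <<'E'
from meas import *
c=snap("wrist"); s=read_state(); print(s["qpos"],np.degrees(np.arctan2(s["tcp_rot"][1][1],s["tcp_rot"][0][1])))
h=c["pixels"].astype(int); X=cloud(c); m=((h[...,0]>120)&(h[...,1]<90)&(h[...,2]<90)&(X[...,2]>.079)).astype(np.uint8); m[330:]=0
cs,_=cv2.findContours(m,cv2.RETR_EXTERNAL,cv2.CHAIN_APPROX_NONE); q=max(cs,key=cv2.contourArea)[:,0]; print("bar",rect(c,q,.085),q.mean(0))
E
```

```text
[0.58433022 0.1317677  0.19422195] 38.65 0.39857149798415686
[633.5 -78.9  25.4  24.4   9.1] [ 15. 248.] z med 0.0433
[605.4 -80.7  25.   19.3   9. ] [ 12. 210.] z med 0.0432
[609.  -18.6  53.4  36.    9.2] [101. 227.] z med 0.0434
rim z 0.04343818552628792
[ 1.34896654e-01  1.52684696e-01  1.54168484e+00 -3.62891571e-04
  1.44867254e+00 -1.59417058e+00] 99.07081622499612
bar [584.8 131.6  49.1  13.1   9.5] [315.80434783 242.0326087 ]
```

View pics/in4.png

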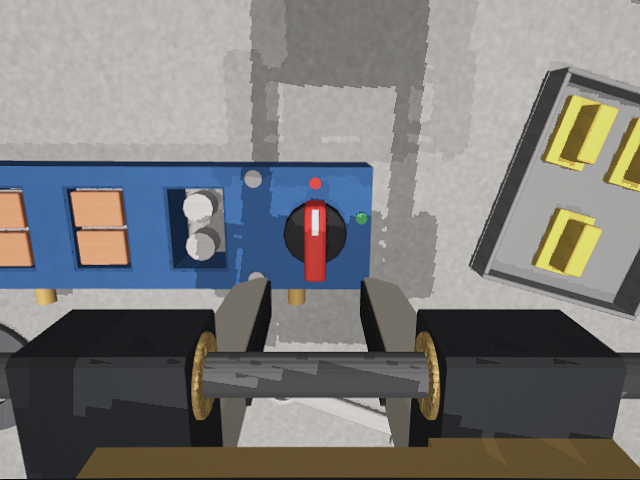

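Both pads flush; knob at (315,242), pointer to red (315,184), green (361,218) clockwise. Gripping the knob.

Request:
carry_out(deltas=[[[0, 0, -0.02], 0], [[0, 0, -0.03], 0], [[0, 0, -0.03], 0], [[0, 0, -0.018], 0], [[0, 0, -0.008], 0]])

```text
time: 39.17
position: [0.5828, 0.1303, 0.0857]
tcp_rot: [[-0.988, -0.157, -0.006], [-0.157, 0.988, -0.001], [0.006, -0.0, -1.0]]
force: [-0.6, 0.2, -0.1]
width: 0.399
grasp_force: 0.0
```

Request:
carry_out(deltas=[[[0, 0, -0.004], 0], [[0, 0, -0.001], 0], [[0, 0, 0], 0], [[0, 0, 0], 0], [[0, 0, 0], 0]])

```text
time: 39.58
position: [0.5863, 0.1322, 0.0866]
tcp_rot: [[-0.987, -0.159, 0.003], [-0.159, 0.987, 0.0], [-0.003, -0.0, -1.0]]
force: [0.6, 0.9, 0.5]
width: 0.399
grasp_force: 0.0
```

Request:
carry_out(deltas=[[[0, 0, 0], 0], [[0, 0, 0], 0], [[0, 0, 0], 0], [[0, 0, 0], 0], [[0, 0, 0], 0]], jaw=0, newtons=60)

```text
time: 40.0
position: [0.5853, 0.1316, 0.085]
tcp_rot: [[-0.987, -0.159, 0.0], [-0.159, 0.987, -0.001], [-0.0, -0.001, -1.0]]
force: [1.0, -3.3, 1.0]
width: 0.146
grasp_force: 60.0
```

Request:
carry_out(deltas=[[[0, 0, 0], 0], [[0, 0, 0], 0], [[0, 0, 0], 0], [[0, 0, 0], 0], [[0, 0, 0], 0]])

```text
time: 40.42
position: [0.5854, 0.1317, 0.0851]
tcp_rot: [[-0.987, -0.159, 0.0], [-0.159, 0.987, -0.001], [-0.0, -0.001, -1.0]]
force: [-1.4, -4.6, 4.5]
width: 0.14
grasp_force: 60.0
```

Request:
carry_out(deltas=[[[0, 0, 0], -3.75], [[0, 0, 0], -3.75], [[0, 0, 0], -3.75], [[0, 0, 0], -3.75], [[0, 0, 0], -3.75]])

```text
time: 40.83
position: [0.5853, 0.1322, 0.085]
tcp_rot: [[-0.985, 0.17, 0.0], [0.17, 0.985, 0.0], [-0.0, 0.0, -1.0]]
force: [-0.0, -2.2, 2.8]
width: 0.146
grasp_force: 60.1
```

Request:
carry_out(deltas=[[[0, 0, 0], -3.75], [[0, 0, 0], -3.75], [[0, 0, 0], -3.75], [[0, 0, 0], -3.75], [[0, 0, 0], -3.75]])

```text
time: 41.25
position: [0.5855, 0.1328, 0.0851]
tcp_rot: [[-0.879, 0.478, 0.001], [0.478, 0.879, 0.001], [-0.0, 0.002, -1.0]]
force: [1.3, 0.4, 0.8]
width: 0.145
grasp_force: 60.0
```

Request:
carry_out(deltas=[[[0, 0, 0], -3.75], [[0, 0, 0], -3.75], [[0, 0, 0], -3.75], [[0, 0, 0], -3.75], [[0, 0, 0], -3.75]])

```text
time: 41.67
position: [0.5859, 0.1334, 0.0851]
tcp_rot: [[-0.678, 0.735, 0.002], [0.735, 0.678, 0.002], [0.0, 0.003, -1.0]]
force: [4.3, 2.3, -1.6]
width: 0.147
grasp_force: 60.0
```

Request:
carry_out(deltas=[[[0, 0, 0], -3.75], [[0, 0, 0], -3.75], [[0, 0, 0], -3.75], [[0, 0, 0], -3.75], [[0, 0, 0], 0]])

```text
time: 42.08
position: [0.5863, 0.1336, 0.0851]
tcp_rot: [[-0.464, 0.886, 0.003], [0.886, 0.464, 0.003], [0.001, 0.004, -1.0]]
force: [6.0, 2.7, -2.2]
width: 0.147
grasp_force: 60.0
```

Request:
carry_out(deltas=[[[0, 0, 0], -2], [[0, 0, 0], 0], [[0, 0, 0], 0], [[0, 0, 0], 0], [[0, 0, 0], 0]])

```text
time: 42.5
position: [0.5864, 0.1336, 0.0851]
tcp_rot: [[-0.437, 0.9, 0.003], [0.9, 0.437, 0.003], [0.001, 0.004, -1.0]]
force: [6.8, 4.5, -2.5]
width: 0.144
grasp_force: 60.0
```

Request:
carry_out(deltas=[[[0, 0, 0], 0], [[0, 0, 0], 0], [[0, 0, 0], 0], [[0, 0, 0], 0], [[0, 0, 0.01], 0]], jaw=0.4, newtons=20)

```text
time: 42.92
position: [0.5833, 0.1319, 0.0926]
tcp_rot: [[-0.437, 0.9, -0.004], [0.9, 0.437, -0.0], [0.001, -0.004, -1.0]]
force: [-0.9, -0.4, -0.0]
width: 0.393
grasp_force: 0.0
```

Request:
carry_out(deltas=[[[0, 0, 0.02], 0], [[0, 0, 0.03], 0], [[0, 0, 0.03], 0], [[0, 0, 0.025], 0], [[0, 0, 0], 0]])

```text
time: 43.33
position: [0.5884, 0.1325, 0.2079]
tcp_rot: [[-0.436, 0.9, 0.01], [0.9, 0.436, 0.002], [-0.003, 0.01, -1.0]]
force: [-0.0, -0.1, 0.6]
width: 0.4
grasp_force: 0.0
```

```bash
python3 - <<'E'
from meas import *
s=read_state(); print(s["position"],s["qpos"],np.degrees(np.arctan2(s["tcp_rot"][1][1],s["tcp_rot"][0][1])),s["time"])
c=snap("wrist"); d=snap("scene")
h=c["pixels"].astype(int); X=cloud(c); m=((h[...,0]>120)&(h[...,1]<90)&(h[...,2]<90)&(X[...,2]>.079)).astype(np.uint8); m[330:]=0
cs,_=cv2.findContours(m,cv2.RETR_EXTERNAL,cv2.CHAIN_APPROX_NONE); q=max(cs,key=cv2.contourArea)[:,0]; print("bar",rect(c,q,.085),q.mean(0))
w=c["pixels"][60:330,140:500,::-1]; X=cloud(d)
R=X[280:420,170:320]; z=R[...,2]
r=d["pixels"][180:420,150:450,::-1]
cv2.imwrite("pics/k.png",np.hstack([cv2.resize(w,(400,300)),cv2.resize(r,(375,300))]))
t=snap("top"); T=cloud(t); px=t["pixels"].astype(int)
for y in(276,283,290,297): print([T[y,x].round(3).tolist() for x in(430,436,442)])
# rubber pad: dark/striped region by height ~.116
Z=T[260:310,415:460]; k=(Z[...,2]>.108)&(Z[...,2]<.125)&(Z[...,0]<.505); p=Z[k][:,:2]*1000; print(len(p),cv2.minAreaRect(p.astype(np.float32)),p.mean(0))
E
```

```text
[0.58837572 0.13254371 0.20789502] [ 1.36506245e-01  1.43434920e-01  1.52798099e+00  1.20527683e-04
  1.45967764e+00 -3.15212386e-01] 25.881742892021062 43.3333
bar [585.8 133.1  47.7  12.6 -64.3] [311.55491329 232.30057803]
[[0.5, -0.29, 0.049], [0.493, -0.291, 0.107], [0.505, -0.329, 0.012]]
[[0.475, -0.274, 0.117], [0.475, -0.288, 0.117], [0.475, -0.302, 0.118]]
[[0.459, -0.275, 0.111], [0.459, -0.287, 0.12], [0.459, -0.303, 0.111]]
[[0.442, -0.273, 0.118], [0.443, -0.288, 0.114], [0.443, -0.301, 0.116]]
471 ((467.6909484863281, -289.979736328125), (48.50082015991211, 74.4647216796875), 82.57157135009766) [ 457.99419011 -288.58448194]
```

View pics/k.png

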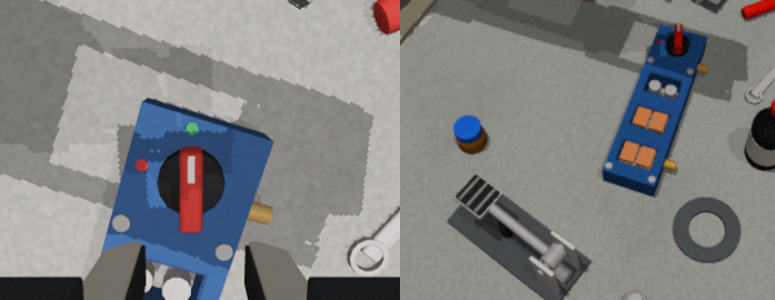

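Knob bar now at −64° (turned ~74° ≈ 1.29 rad), pointer at the green mark (192,128). Going to the pedal pad at about (459,-290) mm.

Request:
carry_out(deltas=[[[-0.0108, -0.0352, 0], 0], [[-0.0108, -0.0352, 0], 0], [[-0.0108, -0.0352, 0], 0], [[-0.0108, -0.0352, 0], 0], [[-0.0108, -0.0352, 0], 0]], jaw=0)

```text
time: 43.9
position: [0.5292, -0.045, 0.1979]
tcp_rot: [[-0.437, 0.899, -0.003], [0.899, 0.437, 0.001], [0.002, -0.003, -1.0]]
force: [-0.5, -0.5, -0.3]
width: 0.089
grasp_force: 0.0
```

Request:
carry_out(deltas=[[[-0.0108, -0.0352, 0], 0], [[-0.0108, -0.0352, 0], 0], [[-0.0108, -0.0352, 0], 0], [[-0.0108, -0.0352, 0], 0], [[-0.0108, -0.0352, 0], 0]])

```text
time: 44.32
position: [0.4753, -0.2209, 0.198]
tcp_rot: [[-0.437, 0.9, -0.003], [0.9, 0.437, 0.002], [0.003, -0.002, -1.0]]
force: [0.3, 0.5, -0.5]
width: 0.003
grasp_force: 0.0
```

Request:
carry_out(deltas=[[[-0.0108, -0.0352, 0], 0], [[-0.0108, -0.0352, 0], 0], [[0, 0, 0], 0], [[0, 0, 0], 0], [[0, 0, 0], 0]])

```text
time: 44.73
position: [0.4549, -0.2896, 0.1984]
tcp_rot: [[-0.436, 0.9, -0.002], [0.9, 0.436, 0.002], [0.003, -0.001, -1.0]]
force: [-0.9, 0.9, -0.3]
width: 0.003
grasp_force: 0.0
```

```bash
python3 - <<'E'
from meas import *
s=read_state(); print(s["position"],s["qpos"],s["time"],s["width"])
c=snap("wrist","ped.png"); X=cloud(c); Z=X[:330]; k=(Z[...,2]>.107)&(Z[...,2]<.124)&(abs(Z[...,0]-.46)<.06)&(abs(Z[...,1]+.29)<.05)
m=cv2.morphologyEx(k.astype(np.uint8),cv2.MORPH_OPEN,np.ones((9,9))); v,u=np.nonzero(m); print(len(u),u.mean(),v.mean(),Z[m>0].mean(0),Z[m>0].min(0),Z[m>0].max(0))
E
```

```text
[ 0.45487862 -0.28956986  0.19837325] [-6.62309774e-01 -9.79189763e-03  1.70566050e+00  4.93760382e-04
  1.44852670e+00 -1.11322829e+00] 44.7333 0.003441017118871827
6215 319.08656476267095 246.34609814963798 [ 0.45411099 -0.28507257  0.11403512] [ 0.42730955 -0.31266706  0.1070069 ] [ 0.48658129 -0.26246416  0.11747296]
```

View pics/ped.png

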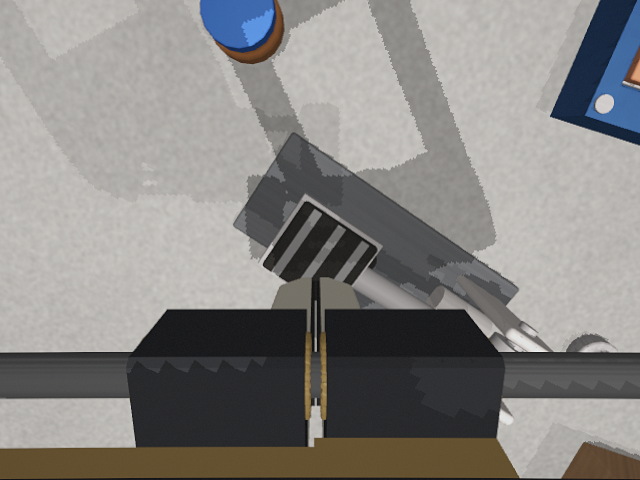

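Rubber pad centre near (320,253), under the fingers. Pressing.

Request:
carry_out(deltas=[[[0.001, 0, -0.02], 0], [[0, 0, -0.02], 0], [[0, 0, -0.01], 0], [[0, 0, -0.006], 0], [[0, 0, -0.005], 0]])

```text
time: 45.2
position: [0.4566, -0.2892, 0.1381]
tcp_rot: [[-0.438, 0.899, -0.001], [0.899, 0.438, 0.001], [0.001, -0.0, -1.0]]
force: [0.2, 1.0, -0.0]
width: 0.007
grasp_force: 0.0
```

Request:
carry_out(deltas=[[[0, 0, -0.004], 0], [[0, 0, -0.004], 0], [[0, 0, -0.004], 0], [[0, 0, -0.004], 0], [[0, 0, -0.004], 0]])

```text
time: 45.62
position: [0.4564, -0.2905, 0.1202]
tcp_rot: [[-0.437, 0.9, -0.0], [0.9, 0.437, -0.0], [-0.0, -0.001, -1.0]]
force: [-7.7, 2.9, 9.7]
width: 0.007
grasp_force: 5.1
```

Request:
carry_out(deltas=[[[0, 0, -0.004], 0], [[0, 0, -0.004], 0], [[0, 0, -0.003], 0], [[0, 0, -0.003], 0], [[0, 0, -0.002], 0]])

```text
time: 46.03
position: [0.4561, -0.2905, 0.1041]
tcp_rot: [[-0.437, 0.9, -0.001], [0.9, 0.437, -0.0], [0.0, -0.001, -1.0]]
force: [-9.7, 3.7, 10.7]
width: 0.002
grasp_force: 6.3
```

Request:
carry_out(deltas=[[[0, 0, -0.003], 0], [[0, 0, -0.003], 0], [[0, 0, -0.002], 0], [[0, 0, -0.0015], 0], [[0, 0, -0.001], 0]])

```text
time: 46.45
position: [0.4566, -0.2906, 0.0941]
tcp_rot: [[-0.437, 0.9, 0.0], [0.9, 0.437, -0.001], [-0.001, -0.0, -1.0]]
force: [-7.3, 3.9, 11.5]
width: 0.007
grasp_force: 6.8
```

Request:
carry_out(deltas=[[[0, 0, -0.001], 0], [[0, 0, -0.001], 0], [[0, 0, 0], 0], [[0, 0, 0], 0], [[0, 0, 0], 0]])

```text
time: 46.87
position: [0.4568, -0.2906, 0.0926]
tcp_rot: [[-0.437, 0.9, 0.0], [0.9, 0.437, -0.001], [-0.001, 0.0, -1.0]]
force: [-8.1, 5.3, 13.1]
width: 0.004
grasp_force: 8.0
```

Request:
carry_out(deltas=[[[0, 0, -0.001], 0], [[0, 0, -0.001], 0], [[0, 0, 0], 0], [[0, 0, 0], 0], [[0, 0, 0], 0]])

```text
time: 47.28
position: [0.4569, -0.2907, 0.0922]
tcp_rot: [[-0.437, 0.9, 0.001], [0.9, 0.437, -0.001], [-0.001, 0.0, -1.0]]
force: [-12.5, 9.4, 26.9]
width: 0.007
grasp_force: 15.4
```

Request:
carry_out(deltas=[[[0, 0, -0.001], 0], [[0, 0, 0], 0], [[0, 0, 0], 0], [[0, 0, 0], 0], [[0, 0, 0], 0]])

```text
time: 47.7
position: [0.457, -0.2908, 0.092]
tcp_rot: [[-0.437, 0.9, 0.001], [0.9, 0.437, -0.001], [-0.001, 0.0, -1.0]]
force: [-18.0, 11.6, 35.3]
width: -0.0
grasp_force: 19.3
```

On the stop (force rising, no travel). Holding >1 s, then letting up.

Request:
carry_out(deltas=[[[0, 0, 0], 0], [[0, 0, 0], 0], [[0, 0, 0], 0], [[0, 0, 0], 0], [[0, 0, 0], 0]])

```text
time: 48.12
position: [0.457, -0.2908, 0.092]
tcp_rot: [[-0.437, 0.9, 0.001], [0.9, 0.437, -0.001], [-0.001, 0.0, -1.0]]
force: [-16.9, 11.5, 34.9]
width: 0.006
grasp_force: 19.2
```

Request:
carry_out(deltas=[[[0, 0, 0], 0], [[0, 0, 0], 0], [[0, 0, 0], 0], [[0, 0, 0], 0], [[0, 0, 0], 0]])

```text
time: 48.53
position: [0.457, -0.2908, 0.092]
tcp_rot: [[-0.437, 0.9, 0.001], [0.9, 0.437, -0.001], [-0.001, 0.0, -1.0]]
force: [-16.8, 12.0, 34.8]
width: 0.004
grasp_force: 19.2
```

Request:
carry_out(deltas=[[[0, 0, 0], 0], [[0, 0, 0], 0], [[0, 0, 0], 0], [[0, 0, 0], 0], [[0, 0, 0], 0]])

```text
time: 48.95
position: [0.457, -0.2908, 0.0921]
tcp_rot: [[-0.437, 0.9, 0.001], [0.9, 0.437, -0.001], [-0.001, 0.0, -1.0]]
force: [-17.7, 11.3, 35.0]
width: 0.009
grasp_force: 19.2
```

Request:
carry_out(deltas=[[[0, 0, 0.005], 0], [[0, 0, 0.006], 0], [[0, 0, 0.008], 0], [[0, 0, 0.008], 0], [[0, 0, 0.008], 0]])

```text
time: 49.37
position: [0.4566, -0.2905, 0.1243]
tcp_rot: [[-0.437, 0.9, 0.0], [0.9, 0.437, -0.001], [-0.001, -0.0, -1.0]]
force: [-2.7, 2.3, 8.2]
width: 0.006
grasp_force: 4.1
```

Request:
carry_out(deltas=[[[0, 0, 0.01], 0], [[0, 0, 0.02], 0], [[0, 0, 0.03], 0], [[0, 0, 0.03], 0], [[-0.01, 0.01, 0.02], 0]])

```text
time: 49.78
position: [0.4482, -0.2819, 0.2364]
tcp_rot: [[-0.436, 0.9, 0.004], [0.9, 0.436, -0.003], [-0.005, 0.002, -1.0]]
force: [0.2, -0.2, 0.0]
width: 0.005
grasp_force: 0.0
```

Request:
carry_out(deltas=[[[-0.01, 0.03, 0], 0], [[-0.01, 0.035, 0], 0], [[-0.01, 0.035, 0], 0], [[0, 0.02, 0], 0], [[0, 0, 0], 0]])

```text
time: 50.2
position: [0.4168, -0.1574, 0.2335]
tcp_rot: [[-0.439, 0.899, 0.002], [0.899, 0.439, 0.0], [-0.001, 0.002, -1.0]]
force: [-0.3, -0.5, -0.2]
width: 0.004
grasp_force: 0.0
```

```bash
python3 - <<'E'
from meas import *
s=read_state(); print(s["position"],s["force"],s["time"])
c=snap("scene","end.png"); d=snap("top")
T=cloud(d)
for y in(283,297): print([T[y,x].round(3).tolist() for x in(430,436,442)])
E
```

```text
[ 0.41675151 -0.15744868  0.2334758 ] [-0.3279643  -0.4817063  -0.24256149] 50.2
[[0.416, -0.159, 0.638], [0.416, -0.167, 0.638], [0.416, -0.175, 0.637]]
[[0.398, -0.159, 0.635], [0.398, -0.167, 0.636], [0.398, -0.175, 0.634]]
```

View pics/end.png

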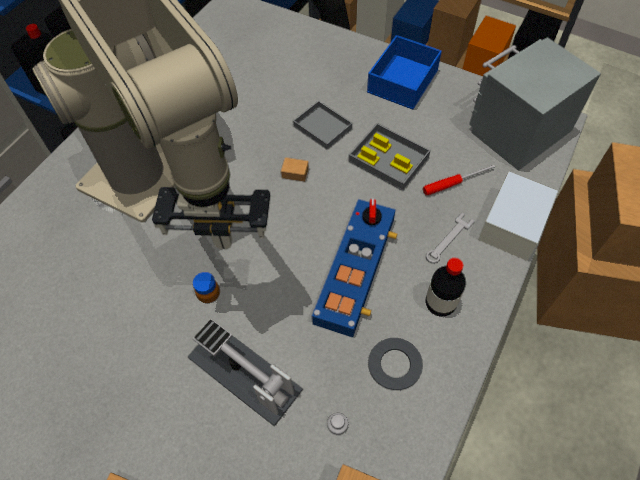

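The final view shows the pads in at (350,275) and (340,303), three spacers in the larger tray at (392,152), the knob turned, the pedal up and the bystanders unmoved. Handing in.

```bash
python3 -c "
from bench import *
print(sign_off())"
```

```text
the job is handed in; nothing more can be done
None
```

I handed the job in at about 50 s: all three spacers are in the larger tray, both pads are flush in the block, the knob is at the green mark, and the pedal was held on its stop for over a second and let up; one gripper-finger contact at the first spacer reached about 54 N at the wrist, under the 120 N limit.

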